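Load the washing rack and hold the parts washer open

TASK

Stand the two turned steel rings from the green deburring block on edge in the two empty slots of the wire washing rack, setting them down gently rather than dropping them. Then raise the hinged lid of the parts washer and hold it open at 45 degrees, so that its drips run back into the tank and a colleague can lower the rack in: it falls shut if let go and must not be allowed to slam, so finish while still holding it at that angle. Leave the rack, the rings already in it and everything else on the bench where they are.

Things in the scene. Friction and masses are not known exactly. Their poses are not given: they have to be found in the camera images.
- ring1: a turned bright steel ring (thick disc), 70 mm diameter, 14 mm thick, with a 20 mm bore, about 0.4 kg; origin at its centre, its own x axis is the ring's axis, so it stands on edge when x is level. At the start it stands on edge in one groove of the green block, its axis along the block's x.
- ring2: a turned bright steel ring (thick disc), 70 mm diameter, 14 mm thick, with a 20 mm bore, about 0.4 kg; origin at its centre, its own x axis is the ring's axis, so it stands on edge when x is level. At the start it stands on edge in the other groove of the green block, its axis along the block's x.
- ring3: a turned bright steel ring (thick disc), 70 mm diameter, 14 mm thick, with a 20 mm bore, about 0.4 kg; origin at its centre, its own x axis is the ring's axis, so it stands on edge when x is level. Already in the rack, in the slot at rack x = -66 mm; it stays there.
- ring4: a turned bright steel ring (thick disc), 70 mm diameter, 14 mm thick, with a 20 mm bore, about 0.4 kg; origin at its centre, its own x axis is the ring's axis, so it stands on edge when x is level. Already in the rack, in the slot at rack x = -22 mm; it stays there.
- block: green plastic deburring block fixed to the bench, 120 (x) x 100 (y) x 32 (z) mm, origin at the centre of its underside. Two grooves 16 mm wide run along its y at x = -23 and +23 mm, one ring on edge in each; a seated ring's centre is 45 mm above the bench, its top 80 mm, and it lifts straight out. The gap between the two rings is 32 mm.
- rack: loose steel wire washing rack, 224 (x) x 92 (y) x 102 (z) mm, 1 kg, origin under its centre on the bench. Four slots for rings at x = -66, -22, +22, +66 mm; the last two are empty. Ring axis along rack x. Slots are 20 mm wide between arched wires 78 mm high at y = -24 and +24 (5 mm wire); y from -21 to +21 is free for fingers. A carrying loop 102 mm high stands at each end (x = -108, +108).
- slot_near (a point): where the centre of a ring in the empty slot at rack x = +22 mm comes to rest: y = 0, 48 mm above the rack's underside, the ring resting on two lengthwise rods. The wires are straight up to 60 mm above the underside and slope outwards above that to guide the ring.
- slot_end (a point): the same for the empty slot at rack x = +66 mm, next to the end loop.
- washer: low bench-top parts washer fixed to the bench: a stainless tank 210 (x) x 280 (y) x 150 (z) mm with a dark blue control panel on its front, origin at the centre of its underside. Its front faces its own -x (towards the robot); a brass drain cock is on its +y side.
- lid (a joint): hinge of the washer's lid, rad: 0 shut, 0.785 = 45 degrees open, stop at 1.35. The lid swings up about a level axis along the washer's y at its rear edge and falls shut by its own weight (lifting it takes about 2 to 4 N at the handle).
- cover: the washer's stainless lid with its handle, 214 x 288 mm, about 0.6 kg, origin on the hinge axis at mid-width; at 0 its axes are those of the washer. Its front edge is 220 mm from the hinge, and 45 mm further out runs the handle bar.
- lid_grip (a point): middle of the lid's black handle bar: a round bar 12 mm thick, level along the washer's y, 128 mm clear between its two brackets, 265 mm from the hinge axis in the plane of the lid, 157 mm above the bench when shut; the open gap between bar and lid edge is 39 mm, so fingers pinch it from above. The bar may turn between the fingers.
- lid_hinge (a point): middle of the lid's hinge axis, fixed on the washer, at washer x = +110, y = 0, z = 157 mm.
- ring_stack: stack of five finished steel rings, 70 mm diameter, 70 mm high, origin under its centre; a bystander.
- deburr_tool: hand deburring tool with orange handle, 150 mm long, 19 mm thick, lying along its x; a bystander.
- plug_gauge: steel plug gauge with blue sleeve, 125 mm long, 22 mm thick, lying along its x; a bystander.
- caliper: digital caliper, 235 mm long, 13 mm thick, lying along its x; a bystander.
- spray_bottle: white spray bottle with blue head, 72 mm diameter, 200 mm tall, origin under its centre; a bystander.
Things that resemble listed ones, but are neither listed nor needed, are in the scene too. What is shaped like the ring4 but orange is not meant.

How it is judged:
On the way:
1. both rings from the block stand on edge in the two empty slots of the rack, let go and at rest, with the lid still shut ((x of ring1 in the frame of rack between 0.014 and 0.03 m or x of ring1 in the frame of rack between 0.058 and 0.074 m) and y of ring1 in the frame of rack between -0.008 and 0.008 m and z of ring1 in the frame of rack between 0.0435 and 0.0535 m and angle between the x axis of each of ring1, ring2, ring3, ring4 and the x axis of rack, either way round below 0.22 rad and contact force between the fingers and ring1 below 0.05 N and linear speed of each of ring1, ring2 below 0.03 m/s and (x of ring2 in the frame of rack between 0.014 and 0.03 m or x of ring2 in the frame of rack between 0.058 and 0.074 m) and y of ring2 in the frame of rack between -0.008 and 0.008 m and z of ring2 in the frame of rack between 0.0435 and 0.0535 m and contact force between the fingers and ring2 below 0.05 N and x of ring3 in the frame of rack between -0.074 and -0.058 m and y of ring3 in the frame of rack between -0.008 and 0.008 m and z of ring3 in the frame of rack between 0.0435 and 0.0535 m and x of ring4 in the frame of rack between -0.03 and -0.014 m and y of ring4 in the frame of rack between -0.008 and 0.008 m and z of ring4 in the frame of rack between 0.0435 and 0.0535 m and angle between rack's own z axis and vertical below 0.06 rad and value of joint lid below 0.08 rad), for 0.2 s.
At the end, for the whole second after the job is handed in: Fingers hold the lid still at 45 +-7 degrees (0.8 N or more on it), nothing loose propping it; both rings stand let go in the two empty slots (centre within 8 mm along and across, 5 mm in height, axis within 0.22 rad of the rack's); the other two still in theirs; rack level (value of joint lid between 0.663 and 0.908 rad and velocity of joint lid between -0.06 and 0.06 rad/s and contact force between the fingers and cover above 0.8 N and (x of ring1 in the frame of rack between 0.014 and 0.03 m or x of ring1 in the frame of rack between 0.058 and 0.074 m) and y of ring1 in the frame of rack between -0.008 and 0.008 m and z of ring1 in the frame of rack between 0.0435 and 0.0535 m and angle between the x axis of each of ring1, ring2, ring3, ring4 and the x axis of rack, either way round below 0.22 rad and contact force between the fingers and ring1 below 0.05 N and linear speed of each of ring1, ring2 below 0.03 m/s and (x of ring2 in the frame of rack between 0.014 and 0.03 m or x of ring2 in the frame of rack between 0.058 and 0.074 m) and y of ring2 in the frame of rack between -0.008 and 0.008 m and z of ring2 in the frame of rack between 0.0435 and 0.0535 m and contact force between the fingers and ring2 below 0.05 N and x of ring3 in the frame of rack between -0.074 and -0.058 m and y of ring3 in the frame of rack between -0.008 and 0.008 m and z of ring3 in the frame of rack between 0.0435 and 0.0535 m and x of ring4 in the frame of rack between -0.03 and -0.014 m and y of ring4 in the frame of rack between -0.008 and 0.008 m and z of ring4 in the frame of rack between 0.0435 and 0.0535 m and angle between rack's own z axis and vertical below 0.06 rad and contact force between cover and rack below 0.1 N and contact force between cover and ring1 below 0.1 N and contact force between cover and ring2 below 0.1 N and contact force between cover and ring_stack below 0.1 N and contact force between cover and deburr_tool below 0.1 N and contact force between cover and plug_gauge below 0.1 N and contact force between cover and caliper below 0.1 N and contact force between cover and spray_bottle below 0.1 N); the arm keeps its last pose, push and grip.
It fails at once if the rack or a ring already in it moved more than 30 mm (distance of any of rack, ring3, ring4 from where it was at the start of the episode above 0.03 m).
It fails at once if something else on the bench moved more than 30 mm (distance of any of ring_stack, deburr_tool, plug_gauge, caliper, spray_bottle from where it was at the start of the episode above 0.03 m).
It fails at once if a ring is dropped (moves faster than 0.5 m/s with the fingers off it) ((linear speed of ring1 above 0.5 m/s and contact force between the fingers and ring1 below 0.05 N) or (linear speed of ring2 above 0.5 m/s and contact force between the fingers and ring2 below 0.05 N)).
It fails at once if the lid slams (falls faster than 2 rad/s) (velocity of joint lid below -2 rad/s).
It also fails if it takes over 72 s, if anything falls off the work surface, if the arm or the gripper's body presses on something with over 40 N, if the wrist force passes 120 N, or if a joint passes its speed limit or range.

ROBOT

A 6-joint arm with a two-finger parallel gripper is mounted at the origin on the work surface. World frame = base frame: x ahead of the robot, y to its left, z up, the work surface at z = 0. Lengths are in m, angles in rad, forces in N, time in s.
With the tool pointing down it reaches from about 0.3 to 0.875 m from the base axis. Payload 6.4 kg.
Tool frame: the origin (TCP) lies at the very end of the fingers, on their centre line; the grasp point (between the pads) lies ctrl.grip_point_offset behind it (ctrl.grip_point_offset is the distance from the TCP to the grasp point, in m); z points along the fingers, x is the direction in which the jaws open and shut, and the axes are right-handed (so a half turn about z gives the same grasp; the last joint's range is limited). The gripper opens to 85 mm and grips with 20 to 120 N. Pads are 22 mm wide; open, the fingers measure 114 mm over their backs; the gripper's body (76 mm by 85 mm) begins 54 mm behind the grasp point. The pads swing forward as they close: fully open they stand 13 mm farther back than shut.
Start: joints at [-1.322, 0.181, 1.607, -0, 1.354, -0.206], TCP at [0.253, -0.517, 0.231] pointing down, gripper open.
Joint ranges: [-2.99, 2.99], [-0.89, 2.07], [0.3, 2.58], [-1.14, 4.28], [0, 2.63], [-3.12, 3.12]. Speed limits (rad/s): [2.57, 2.57, 3.01, 3.14, 3.14, 3.14].

INTERFACE

Orientations are given as a unit quaternion [w, x, y, z].
In Python, from bench import get_obs, viewer, workorder, ctrl gives the robot as it stands. The module is installed in compiled form; this text tells all that it offers.
- The arm moves only by the tool move_arm, never from a script. Its argument "increments" is a list of rows, each an object of numbers: "tx", "ty", "tz": the shift along the tool's x, y, z in m; "turn": the turn about the tool's z in degrees. A call has 1 to 20 rows; each row is the pose to reach, as a shift and turn from the pose commanded when the call began, along the tool's axes at that moment; what a row does not reach only later rows make up. A row lasts 1/12 s, in which the tool goes at most 41.7 mm and 7.16 degrees, less where a joint would pass 70% of its speed; a pose out of reach is approached as far as the arm can. A call with a gripper value outside its range is refused whole. "gripper" is the opening, from 0 (shut) to 1 (fully open), set as the call begins (left out, the last holds). The fingers move at their own pace and stop on an object; the grip force is fixed at half the most. Time passes only in rows, so rows that repeat a pose let the fingers close. It gives the time, the measured TCP pose, the force and the opening at its end, in the units of the state.
- get_obs(): the state, without advancing time (a new reading comes with each control period).
- viewer.camera(name): name is "scene" or "side" or "wrist"; returns (picture, depth): 400x640x3 uint8, red, green, blue; 400x640 float32, m along the optical axis (not along the pixel's ray), 0 where there is no reading.
- viewer.get_calibration(name): a dict with "intrinsics" (3x3 intrinsics, pixels), "origin" and "attitude" of the camera in the world. Camera axes: x right, y up, looking along -z (the intrinsics and any distortion apply to the point x, -y, -z); pixel columns grow to the right and rows downward; lengths in m; the calibration is good to about 2 mm. A picture is of the moment at which its call begins: read the wrist's pose just before it. get_calibration takes no time and is no camera call; for the wrist camera it gives the pose at the moment of the call.
- workorder.hand_in(): hands the job in, once; it reports no verdict.
The state is a dict: "time_s": time; "q": joint angles; "dq": joint speeds; "joint_efforts": joint torques, N m; "eef_pos": TCP position; "eef_rot": TCP orientation; "wrist_force": force on the tool from outside, world axes, zero at the start; "torque": the same for the moment, N m; "opening": opening from 0.0 (shut) to 1.0 (fully open).
Only numpy, scipy, OpenCV 4.12 (cv2) and the standard library are available. Lean on these libraries where they do the work, as an engineer would, in place of code of your own. Each camera call takes 0.05 s, during which the arm holds its last target.

## Working session

There is one attempt and no reset: what is moved stays moved. The work goes in short steps, Python scripts to look and compute and a tool call to move; the robot and the scene stay as the last step left them, time stands still between calls to the robot, and variables do not carry over. Pictures are saved under pics/ and viewed, and the job is handed in when it is done.

Besides the shell and the picture viewer there is one more tool, called as name(argument=value, ...), one argument or row to a line, values as JSON. move_arm: Moves the arm, as the interface text tells. Its arguments: {"type":"object","properties":{"increments":{"type":"array"},"gripper":{"type":"number"}},"required":["increments"]}

```bash
mkdir -p pics
python3 - <<'E'
from bench import get_obs, viewer, workorder, ctrl
import cv2,numpy as np
print(ctrl.grip_point_offset); print(get_obs())
for n in ["scene","side","wrist"]:
    c=viewer.get_calibration(n); print(n,c)
    p,d=viewer.camera(n); cv2.imwrite(f"pics/{n}0.png",p[:,:,::-1]); np.savez(f"pics/{n}0.npz",d=d,p=p,K=c['intrinsics'],o=c['origin'],a=c['attitude'])
E
```

```text
0.0187
{'time_s': 0.0, 'q': array([-1.32229204e+00,  1.81536224e-01,  1.60801102e+00, -1.69147586e-05,
        1.35382099e+00, -2.06307702e-01]), 'dq': array([-4.66958385e-04, -2.82890092e-04,  1.29115970e-04,  3.11657183e-04,
        9.16525067e-05,  1.33758318e-03]), 'joint_efforts': array([-1.45763220e-04, -4.44871831e+01, -3.51334727e+01, -2.06474269e-04,
        9.34723212e-03,  3.09281415e-05]), 'eef_pos': array([ 0.25245957, -0.51598831,  0.23038542]), 'eef_rot': array([-6.08419457e-04,  8.48320568e-01, -5.29482224e-01, -6.46582189e-04]), 'wrist_force': array([ 0.53579236,  1.08738254, -0.46555864]), 'torque': array([-0.00205645, -0.01112229,  0.00495888]), 'opening': 0.9962712244002948}
scene {'intrinsics': array([[516.18697835,   0.        , 325.58832666],
       [  0.        , 516.18697835, 199.47227181],
       [  0.        ,   0.        ,   1.        ]]), 'origin': array([ 1.36657913, -0.43124387,  1.05531032]), 'attitude': array([0.769587  , 0.31760724, 0.20187894, 0.51585501])}
side {'intrinsics': array([[455.58625305,   0.        , 320.79070706],
       [  0.        , 455.58625305, 201.8251606 ],
       [  0.        ,   0.        ,   1.        ]]), 'origin': array([-0.00682117, -0.95908448,  1.12191973]), 'attitude': array([ 0.8815218 ,  0.37924337, -0.10587036, -0.260548  ])}
wrist {'intrinsics': array([[278.06467043,   0.        , 318.37415822],
       [  0.        , 278.06467043, 203.31397262],
       [  0.        ,   0.        ,   1.        ]]), 'origin': array([ 0.31883151, -0.4844872 ,  0.37200923]), 'attitude': array([ 0.83886812, -0.12455955,  0.07879318, -0.52400079])}
```

View pics/scene0.png

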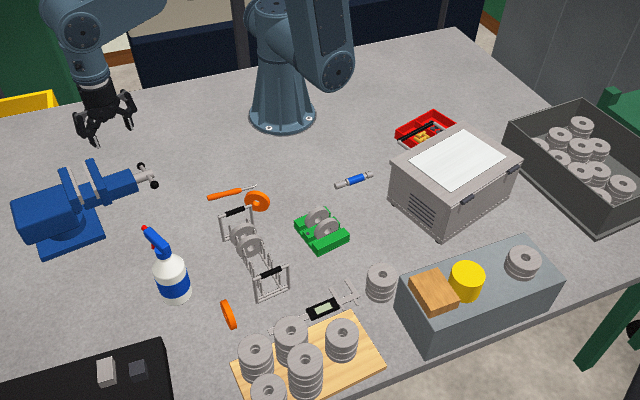

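View pics/side0.png

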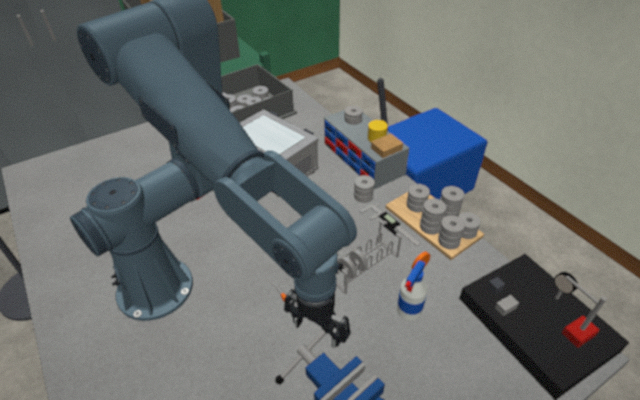

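View pics/wrist0.png

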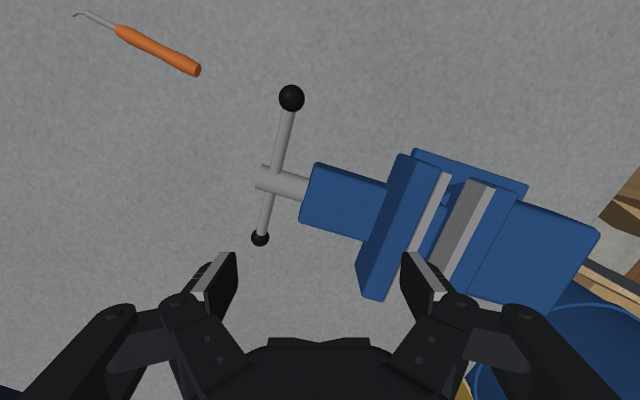

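Scene shows the green block with its two rings near (320,225), the rack near (258,255), the washer at (455,180), and ring look-alikes: the wood-board stacks (255–345,335), a shelf ring (522,260), a bin (585,160), orange rings (257,200) and (228,314), and ring_stack (380,280). I'll enlarge this.

```bash
cat > h.py <<'E'
import numpy as np,cv2
from scipy.spatial.transform import Rotation as R
def rot(q): return R.from_quat([q[1],q[2],q[3],q[0]])
class V:
    def __init__(s,f):
        z=np.load(f); s.d=z['d'];s.p=z['p'];s.K=z['K'];s.o=z['o'];s.R=rot(z['a']).as_matrix()
    def cloud(s):
        v,u=np.mgrid[0:400,0:640]; K=s.K
        c=np.stack([(u-K[0,2])/K[0,0]*s.d,-(v-K[1,2])/K[1,1]*s.d,-s.d],-1)
        return c@s.R.T+s.o
    def pix(s,u,v,z):
        K=s.K; r=s.R@np.array([(u-K[0,2])/K[0,0],-(v-K[1,2])/K[1,1],-1]); return s.o+r*(z-s.o[2])/r[2]
    def proj(s,P):
        c=(np.atleast_2d(P)-s.o)@s.R; K=s.K
        return np.stack([K[0,2]+K[0,0]*c[:,0]/-c[:,2],K[1,2]+K[1,1]*c[:,1]/c[:,2]],-1)
E
python3 - <<'E'
from h import *
p=V('pics/scene0.npz').p[:,:,::-1]
cv2.imwrite('pics/c1.png',cv2.resize(p[170:330,200:360],(800,800),interpolation=cv2.INTER_CUBIC)[:600])
cv2.imwrite('pics/c1.png',cv2.resize(p[175:325,195:365],(800,int(150*800/170)),interpolation=cv2.INTER_CUBIC)[:600])
cv2.imwrite('pics/c2.png',cv2.resize(p[105:255,370:540],(680,600),interpolation=cv2.INTER_CUBIC))
# small
cv2.imwrite('pics/c1.png',cv2.resize(p[175:310,195:365],(756,600),interpolation=cv2.INTER_CUBIC))
c=V('pics/scene0.npz').cloud()
# topview height map x 0.2..1.0, y -0.5..0.5, 2mm
E
```

```text
(no output)
```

View pics/c1.png

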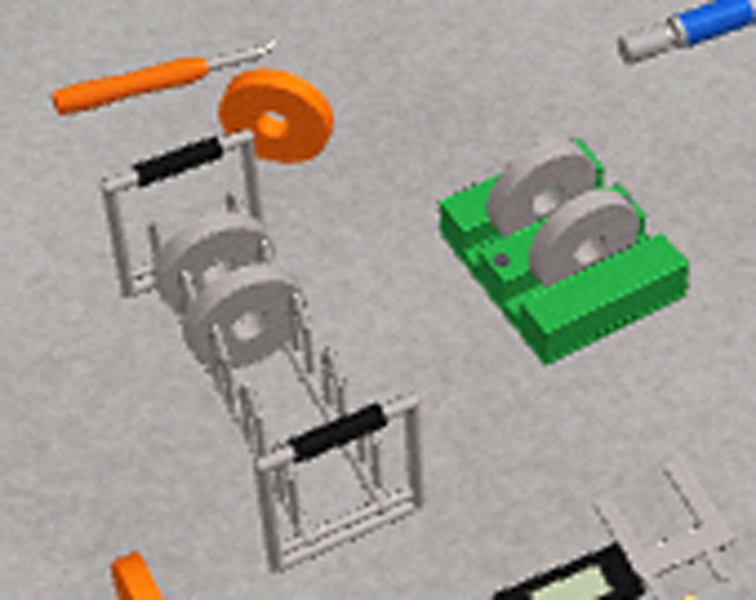

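View pics/c2.png

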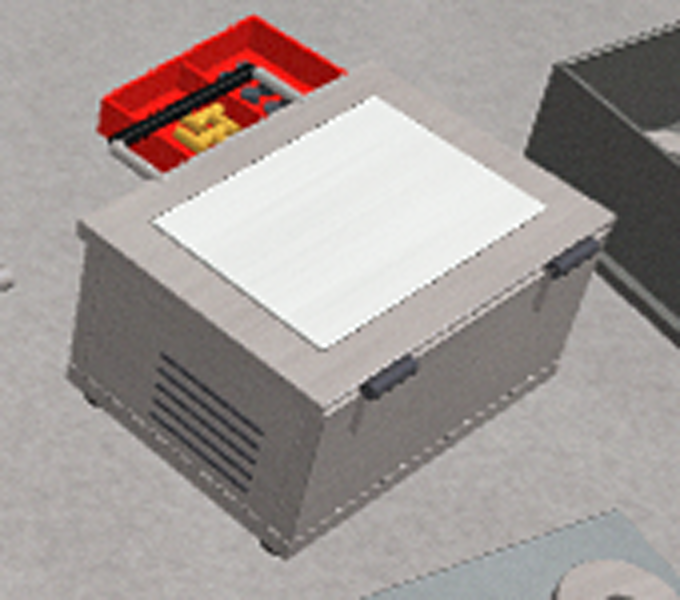

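Run:
```python
from h import *
v=V('pics/scene0.npz'); s=4.446
P=lambda cu,cv,z: v.pix(195+(cu+.5)/s-.5,175+(cv+.5)/s-.5,z)
a,b,c,d=[P(*q,0.0995) for q in [(258,460),(418,398),(103,183),(253,135)]]
print('loops',a,b,c,d)
nr=(a+b)/2;fr=(c+d)/2;print('rack',(nr+fr)/2,np.linalg.norm(nr-fr),np.degrees(np.arctan2(*(nr-fr)[1::-1])))
for q in [(547,330),(688,267),(440,205),(580,140)]: print('blk',P(*q,0.032))
s=4
for q in [(325,405),(613,215),(80,225),(385,65)]: print('lid',v.pix(370+(q[0]+.5)/s-.5,105+(q[1]+.5)/s-.5,0.157))
c=v.cloud(); 
m=(c[...,2]>0.15)&(c[...,2]<0.17)&(c[...,1]>0.1)
pts=c[m]; print(len(pts),np.median(pts[:,2]))
rect=cv2.minAreaRect(pts[:,:2].astype(np.float32)); print(rect)
# colour-green
hsv=cv2.cvtColor(v.p,cv2.COLOR_RGB2HSV)
m=(abs(hsv[...,0].astype(int)-65)<12)&(hsv[...,1]>150); m[:, :280]=0;m[:,360:]=0;m[:190]=0;m[270:]=0
g=c[m]; t=g[abs(g[:,2]-0.032)<0.006]; print(len(t),np.median(t[:,2]),cv2.minAreaRect(t[:,:2].astype(np.float32)))
m=(c[...,2]>0.060)&(c[...,2]<0.085)&(c[...,0]>.3)&(c[...,0]<1)
u0=np.zeros_like(m);u0[190:270,290:360]=1
r=c[m&u0];print(len(r),r.mean(0),r[:,2].max())
# ring tops
l=c[u0.astype(bool)&(c[...,2]>0.04)&(c[...,2]<0.09)]
np.save('pics/rg.npy',l)
bx=c[(c[...,2]>0.01)&(c[...,0]>.2)&(c[...,0]<.95)&(abs(c[...,1])<.6)]
im=np.zeros((380,600),np.uint8)
ix=((bx[:,0]-.2)/.002).astype(int);iy=((.6-bx[:,1])/.002).astype(int)
o=np.argsort(bx[:,2]);
ok=(ix>=0)&(ix<380)&(iy>=0)&(iy<600)
for i in o:
    if ok[i]: im[379-ix[i],iy[i]]=np.clip(bx[i,2]*1000,30,255)
cv2.imwrite('pics/top.png',im)
```

```text
loops [ 0.68140572 -0.30415636  0.0995    ] [ 0.67499225 -0.2161525   0.0995    ] [ 0.46773225 -0.32880192  0.0995    ] [ 0.46321898 -0.23997945  0.0995    ]
rack [ 0.5718373  -0.27227256  0.0995    ] 0.21409958081841635 6.499865251395334
blk [ 0.60832901 -0.11662954  0.032     ]
blk [ 0.59560218 -0.02258377  0.032     ]
blk [ 0.49616615 -0.14003828  0.032     ]
blk [ 0.47788276 -0.04174627  0.032     ]
lid [0.69852986 0.19286515 0.157     ]
lid [0.62053406 0.46633962 0.157     ]
lid [0.49843095 0.13129105 0.157     ]
lid [0.42555917 0.41627051 0.157     ]
6896 0.16093251592818048
((0.669235348701477, 0.29072242975234985), (0.34162524342536926, 0.5561926960945129), 85.87769317626953)
560 0.03064338214516049 ((0.5439897179603577, -0.08096741139888763), (0.12229952216148376, 0.10250481963157654), 9.67080307006836)
315 [ 0.54573266 -0.08292375  0.070912  ] 0.08283435145822993
```

View pics/top.png

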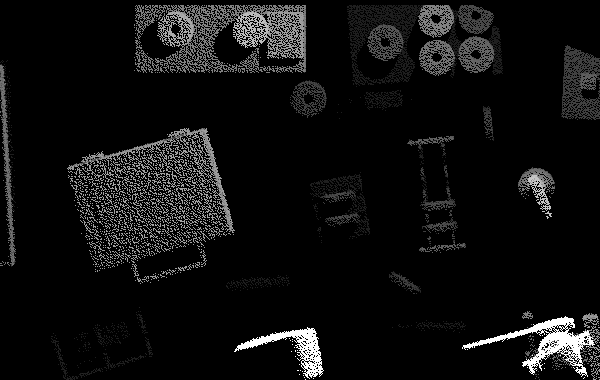

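Top view: block at (340,207), rack at (437,195) with the rings in its robot-side half and the two empty slots on the +x side. The washer is at (155,200), its handle towards the robot at (170,270). Now I'll fit poses more precisely.

Run:
```python
from h import *
v=V('pics/scene0.npz'); c=v.cloud()
m=(c[...,2]>0.145)&(c[...,2]<0.18)&(c[...,1]>0.1)&(c[...,1]<.5)&(c[...,0]<.7)&(c[...,0]>.36)
pts=c[m]
for yaw in [14,14.5,15,15.5,16]:
    a=np.radians(yaw);e=np.array([np.cos(a),np.sin(a)]);n=np.array([-e[1],e[0]])
    x=pts[:,:2]@e;y=pts[:,:2]@n
    print(yaw,[np.round(np.percentile(q,[.2,1,5,95,99,99.8]),4) for q in (x,y)])
# bar candidates
a=np.radians(15)
e=np.array([np.cos(a),np.sin(a)]);n=np.array([-e[1],e[0]])
x=pts[:,:2]@e;y=pts[:,:2]@n
h,b=np.histogram(x,bins=np.arange(.42,.76,.006)); print(list(zip(np.round(b,3),h))[:60])
lid=pts[(x>.56)]; print(np.median(lid[:,2]))
bar=pts[x<.488];print(len(bar),bar.mean(0)); 
print(np.degrees(np.arctan2(*(cv2.fitLine(bar[:,:2].astype(np.float32),cv2.DIST_L2,0,.01,.01).ravel()[1::-1]))))
print(cv2.minAreaRect(lid[:,:2].astype(np.float32)))
# rack
m=(c[...,2]>0.088)&(c[...,2]<0.112)&(c[...,1]>-.36)&(c[...,1]<-.2)&(c[...,0]<.7)&(c[...,0]>.44)
r=c[m];
for lo,hi in((.44,.5),(.64,.7)):
    q=r[(r[:,0]>lo)&(r[:,0]<hi)];f=cv2.fitLine(q[:,:2].astype(np.float32),cv2.DIST_HUBER,0,.01,.01).ravel();R_=cv2.minAreaRect(q[:,:2].astype(np.float32));print(len(q),q.mean(0),np.degrees(np.arctan2(f[0],-f[1])),R_)
```

```text
14 [array([0.4608, 0.4651, 0.5111, 0.7201, 0.7297, 0.7346]), array([0.0074, 0.0095, 0.0147, 0.2809, 0.2954, 0.3   ])]
14.5 [array([0.4621, 0.4665, 0.5122, 0.7213, 0.7311, 0.7352]), array([0.0025, 0.0043, 0.0089, 0.2755, 0.2898, 0.2941])]
15 [array([0.4634, 0.4677, 0.5134, 0.7226, 0.7323, 0.7361]), array([-0.0023, -0.001 ,  0.0034,  0.27  ,  0.2842,  0.2882])]
15.5 [array([0.4647, 0.4691, 0.5145, 0.7239, 0.7337, 0.7373]), array([-0.0076, -0.0063, -0.0021,  0.265 ,  0.2792,  0.2825])]
16 [array([0.4655, 0.4702, 0.5157, 0.725 , 0.7344, 0.7386]), array([-0.0134, -0.0118, -0.0073,  0.2596,  0.2736,  0.2775])]
[(np.float64(0.42), np.int64(0)), (np.float64(0.426), np.int64(0)), (np.float64(0.432), np.int64(0)), (np.float64(0.438), np.int64(0)), (np.float64(0.444), np.int64(0)), (np.float64(0.45), np.int64(0)), (np.float64(0.456), np.int64(6)), (np.float64(0.462), np.int64(64)), (np.float64(0.468), np.int64(105)), (np.float64(0.474), np.int64(15)), (np.float64(0.48), np.int64(17)), (np.float64(0.486), np.int64(12)), (np.float64(0.492), np.int64(14)), (np.float64(0.498), np.int64(16)), (np.fl
[... 1279 characters left out ...]
, (np.float64(0.72), np.int64(297)), (np.float64(0.726), np.int64(86)), (np.float64(0.732), np.int64(68)), (np.float64(0.738), np.int64(1)), (np.float64(0.744), np.int64(0)), (np.float64(0.75), np.int64(0))]
0.16114884136931695
211 [0.41852423 0.25576928 0.15920227]
-74.68012
((0.5894002914428711, 0.3081776201725006), (0.17821313440799713, 0.29835066199302673), 15.066691398620605)
158 [ 0.46487625 -0.28566352  0.0968233 ] 6.460728 ((0.4635416865348816, -0.2858062982559204), (0.014838139526546001, 0.08899624645709991), 8.458097457885742)
193 [ 0.67883955 -0.26200205  0.0970842 ] 6.5568013 ((0.6783250570297241, -0.261829137802124), (0.014281483367085457, 0.0908609926700592), 4.126173973083496)
```

```bash
cat >> h.py <<'E'
def go(x,y,z,yaw):
    from bench import get_obs
    o=get_obs(); M=rot(o['eef_rot']).as_matrix()
    d=M.T@(np.array([x,y,z])-o['eef_pos'])
    cy=np.degrees(np.arctan2(M[1,0],M[0,0])); t=-((yaw-cy+180)%360-180)
    print('t',round(o['time_s'],2),'pos',np.round(o['eef_pos'],4),'yaw',round(cy,2),'F',np.round(o['wrist_force'],1),'op',round(o['opening'],3),'q6',round(o['q'][5],2))
    print('tilt',np.round(M[:,2],4),'tx %.4f ty %.4f tz %.4f turn %.2f'%(*d,t),'rows',round(max(np.linalg.norm(d)/.0417,abs(t)/7.16),1))
def snap(name,f):
    from bench import viewer
    c=viewer.get_calibration(name);p,d=viewer.camera(name)
    np.savez(f'pics/{f}.npz',d=d,p=p,K=c['intrinsics'],o=c['origin'],a=c['attitude']); cv2.imwrite(f'pics/{f}.png',p[:,:,::-1]); return V(f'pics/{f}.npz')
E
python3 - <<'E'
from h import *
v=V('pics/wrist0.npz'); print('fwd',-v.R[:,2],'up',v.R[:,1])
go(0.55,-0.14,0.23,9.67)
E
```

```text
fwd [-0.26273278 -0.1264027  -0.95655311] up [ 0.85950623  0.41981618 -0.29155345]
t 0.15 pos [ 0.2525 -0.5161  0.2306] yaw -63.94 F [ 0.6  0.3 -0.3] op 1.0 q6 -0.21
tilt [-3.0e-04  1.3e-03 -1.0e+00] tx -0.2072 ty -0.4325 tz 0.0010 turn -73.61 rows 11.5
```

move_arm(
  increments=[
    {"tx":-0.015,"ty":-0.036,"turn":-7},
    {"tx":-0.03,"ty":-0.07,"turn":-14},
    {"tx":-0.048,"ty":-0.1,"turn":-21},
    {"tx":-0.063,"ty":-0.14,"turn":-28},
    {"tx":-0.08,"ty":-0.17,"turn":-35},
    {"tx":-0.095,"ty":-0.205,"turn":-42},
    {"tx":-0.11,"ty":-0.24,"turn":-49},
    {"tx":-0.13,"ty":-0.275,"turn":-56},
    {"tx":-0.15,"ty":-0.31,"turn":-63},
    {"tx":-0.165,"ty":-0.345,"turn":-70},
    {"tx":-0.18,"ty":-0.38,"turn":-73.6},
    {"tx":-0.195,"ty":-0.41,"turn":-73.6},
    {"tx":-0.207,"ty":-0.4325,"turn":-73.6},
    {"tx":-0.207,"ty":-0.4325,"turn":-73.6},
    {"tx":-0.207,"ty":-0.4325,"turn":-73.6},
  ],
  gripper=0.4,
)

```text
validation failed for argument at $.in...
```

Run:
```python
from h import *
go(0.5667,-0.0771,0.13,9.67)
snap('wrist','w1')
```

```text
t 0.15 pos [ 0.2525 -0.5161  0.2306] yaw -63.94 F [ 0.6  0.3 -0.3] op 1.0 q6 -0.21
tilt [-3.0e-04  1.3e-03 -1.0e+00] tx -0.2562 ty -0.4751 tz 0.1011 turn -73.61 rows 13.2
```

View pics/w1.png

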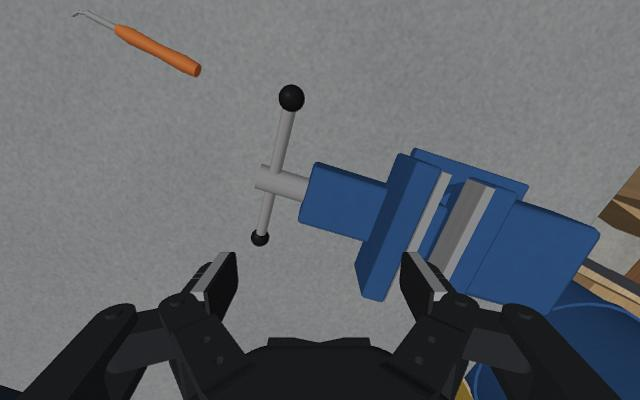

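move_arm(
  increments=[
    {"tx":-0.1,"ty":-0.21,"tz":0.0,"turn":-37.0},
    {"tx":-0.1,"ty":-0.21,"tz":0.0,"turn":-37.0},
    {"tx":-0.1,"ty":-0.21,"tz":0.0,"turn":-37.0},
    {"tx":-0.15,"ty":-0.31,"tz":0.0,"turn":-55.0},
    {"tx":-0.15,"ty":-0.31,"tz":0.0,"turn":-55.0},
    {"tx":-0.207,"ty":-0.432,"tz":0.0,"turn":-73.6},
    {"tx":-0.207,"ty":-0.432,"tz":0.0,"turn":-73.6},
    {"tx":-0.207,"ty":-0.432,"tz":0.0,"turn":-73.6},
    {"tx":-0.207,"ty":-0.432,"tz":0.0,"turn":-73.6},
    {"tx":-0.207,"ty":-0.432,"tz":0.0,"turn":-73.6},
    {"tx":-0.207,"ty":-0.432,"tz":0.0,"turn":-73.6},
    {"tx":-0.207,"ty":-0.432,"tz":0.0,"turn":-73.6},
    {"tx":-0.207,"ty":-0.432,"tz":0.0,"turn":-73.6},
    {"tx":-0.207,"ty":-0.432,"tz":0.0,"turn":-73.6},
    {"tx":-0.207,"ty":-0.432,"tz":0.0,"turn":-73.6},
  ],
  gripper=0.4,
)

```text
time_s: 1.45
eef_pos: [0.5492, -0.1413, 0.2309]
eef_rot: [0.0, 0.996, 0.084, -0.0]
wrist_force: [-1.0, 0.0, -0.5]
opening: 0.398
```

Run:
```python
from h import *
go(0.5667,-0.0771,0.13,9.67)
v=snap('wrist','w1')
# predicted model
def box(c,yaw,pts):
    a=np.radians(yaw);M=np.array([[np.cos(a),-np.sin(a),0],[np.sin(a),np.cos(a),0],[0,0,1]]);return np.array(pts)@M.T+np.array([c[0],c[1],0])
print('blk top corners',np.round(v.proj(box((.544,-.081),9.67,[[sx*.06,sy*.05,.032] for sx in(-1,1) for sy in (-1,1)])),1).tolist())
print('rings top',np.round(v.proj(box((.544,-.081),9.67,[[sx,0,.08] for sx in(-.023,.023) ])),1).tolist())
print('rack loops',np.round(v.proj(box((.5719,-.2738),6.5,[[sx*.108,sy*.0435,.0995] for sx in(-1,1) for sy in (-1,1)])),1).tolist())
```

```text
t 1.45 pos [ 0.5492 -0.1413  0.2309] yaw 9.66 F [-1.   0.  -0.5] op 0.398 q6 -0.63
tilt [-9.e-04 -2.e-04 -1.e+00] tx 0.0281 ty -0.0603 tz 0.1009 turn -0.01 rows 2.9
blk top corners [[274.7, 172.1], [270.5, 84.7], [371.7, 172.0], [376.5, 84.6]]
rings top [[301.5, 132.2], [346.6, 132.1]]
rack loops [[227.3, 333.1], [224.0, 268.6], [406.6, 341.2], [418.0, 278.0]]
```

View pics/w1.png

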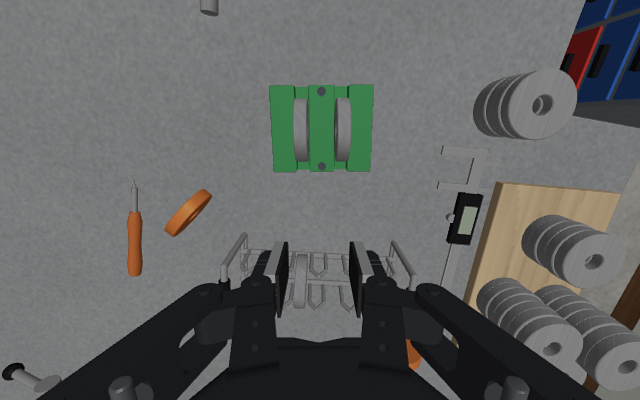

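The wrist picture shows the block spanning (270–374, 84–172) with its two steel rings at x≈301 and x≈344. Crop check next: these two grey rings are the ones in the green block, and the orange ring at (188,212) is not meant.

Run:
```python
from h import *
v=V('pics/w1.npz');p=v.p[:,:,::-1]
cv2.imwrite('pics/w1b.png',cv2.resize(p[76:182,260:385],(750,636),interpolation=cv2.INTER_CUBIC)[:600])
cv2.imwrite('pics/w1r.png',cv2.resize(p[225:325,215:425],(798,380),interpolation=cv2.INTER_CUBIC))
```

```text
(no output)
```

View pics/w1b.png

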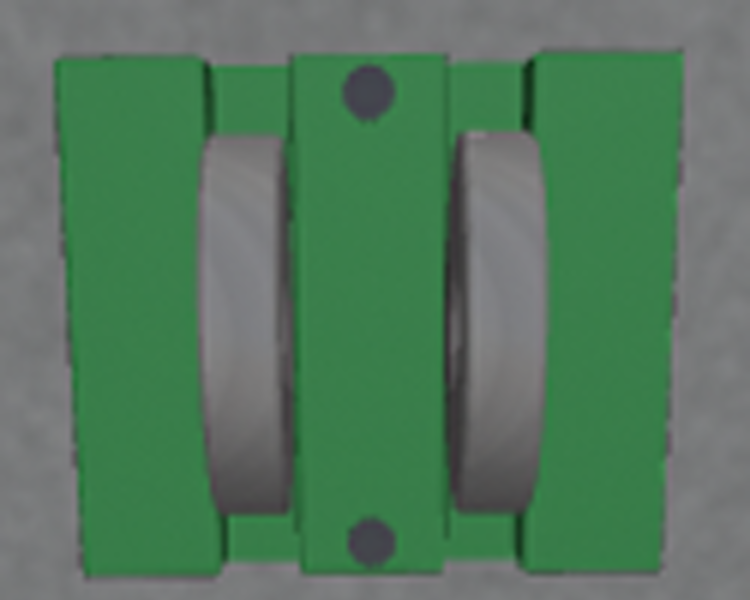

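View pics/w1r.png

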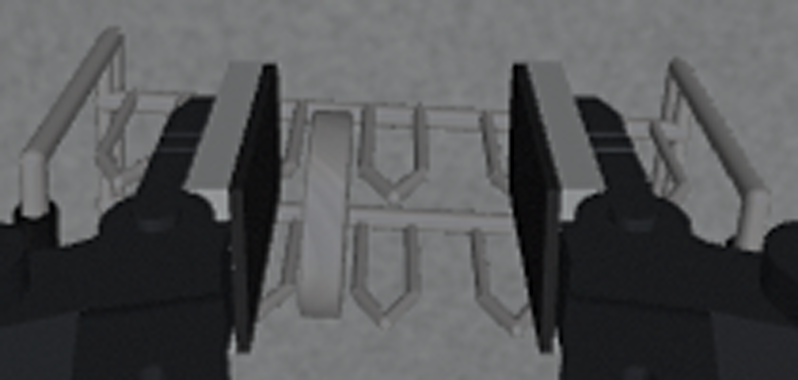

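Run:
```python
from h import *
v=V('pics/w1.npz')
P=lambda a,b,z:v.pix(260+(a+.5)/6-.5,76+(b+.5)/6-.5,z)
c=[P(*q,.032) for q in[(56,60),(683,50),(85,577),(661,572)]]
for x in c: print(x)
m=sum(c)/4; print('centre',m, 'yaw',np.degrees(np.arctan2(*((c[1]-c[0]+c[3]-c[2])[1::-1]))),np.degrees(np.arctan2(*((c[0]-c[2]+c[1]-c[3])[1::-1])))-90,np.linalg.norm(c[1]-c[0]),np.linalg.norm(c[0]-c[2]))
a=np.radians(9.67);e=np.array([np.cos(a),np.sin(a),0]);n=np.array([-e[1],e[0],0])
for nm,l,r,y in(('L',198,279,325),('R',466,547,325)):
  for u in(l,r):
    q=P(u,y,.08); print(nm,(q-m)@e,(q-m)@n)
cl=v.cloud();cl=cl[(cl[...,2]>.06)&(cl[...,2]<.09)];x=(cl-m)@e;y=(cl-m)@n
k=(abs(x)<.06)&(abs(y)<.05);print(k.sum())
for s in(-1,1):
    kk=k&(x*s>0)&(cl[:,2]>.074); print(np.percentile(x[kk],[2,50,98]),np.percentile(y[kk],[2,50,98]),cl[kk,2].max())
```

```text
[ 0.47473865 -0.04296995  0.032     ]
[ 0.59116428 -0.02151585  0.032     ]
[ 0.49205733 -0.14017594  0.032     ]
[ 0.60893444 -0.11932004  0.032     ]
centre [ 0.54172367 -0.08099544  0.032     ] yaw 10.279009089278588 10.20027981332008 0.11838583529203156 0.09873673551904823
L -0.02980726911321475 0.0020421081026619917
L -0.01606816898000122 0.0020265960475379626
R 0.015644680101528873 0.001990790830433254
R 0.029378743944895383 0.0019752844615044673
1615
[-0.02970395 -0.02306668 -0.01624611] [-0.01748803 -0.00024279  0.01640711] 0.08028631890651394
[0.016112   0.02258315 0.02908504] [-0.01687138  0.00066944  0.01732325] 0.08081329298404805
```

Run:
```python
from h import *
go(0.5647,-0.0770,0.11,10)
```

```text
t 1.5 pos [ 0.5491 -0.1417  0.2311] yaw 9.59 F [-0.1 -0.3  0.3] op 0.399 q6 -0.63
tilt [-7.e-04 -2.e-04 -1.e+00] tx 0.0262 ty -0.0612 tz 0.1211 turn -0.41 rows 3.3
```

move_arm(
  increments=[
    {"tx":0.026,"ty":-0.061,"tz":0.06,"turn":-0.4},
    {"tx":0.026,"ty":-0.061,"tz":0.06,"turn":-0.4},
    {"tx":0.026,"ty":-0.061,"tz":0.12,"turn":-0.4},
    {"tx":0.026,"ty":-0.061,"tz":0.12,"turn":-0.4},
    {"tx":0.026,"ty":-0.061,"tz":0.12,"turn":-0.4},
    {"tx":0.026,"ty":-0.061,"tz":0.12,"turn":-0.4},
  ],
  gripper=0.34,
)

```text
time_s: 2.0
eef_pos: [0.564, -0.0773, 0.1106]
eef_rot: [-0.001, 0.996, 0.087, -0.001]
wrist_force: [0.4, 0.5, -0.2]
opening: 0.34
```

Run:
```python
from h import *
go(0.5647,-0.0770,0.05,10)
snap('wrist','w2');snap('scene','s2')
p=cv2.imread('pics/w2.png');q=cv2.imread('pics/s2.png')
cv2.imwrite('pics/m2.png',np.vstack([cv2.resize(p[150:350,200:440],(600,500))[:300],cv2.resize(q[160:260,260:380],(600,500))[:300]]))
```

```text
t 2.0 pos [ 0.564  -0.0773  0.1106] yaw 9.96 F [ 0.4  0.5 -0.2] op 0.34 q6 -0.52
tilt [-2.8e-03  8.0e-04 -1.0e+00] tx 0.0009 ty -0.0001 tz 0.0606 turn -0.04 rows 1.5
```

View pics/w2.png

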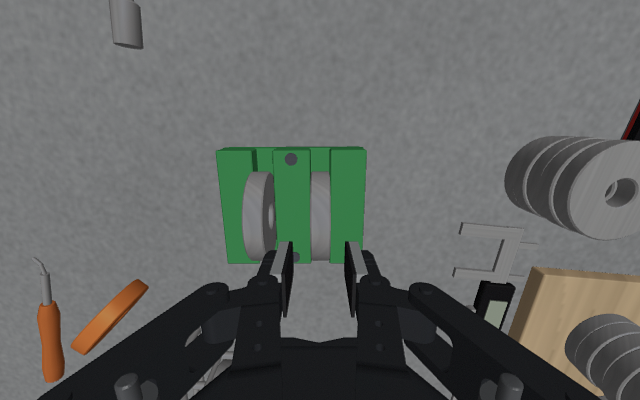

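The ring at (320,215) is centred between the fingers (pads at 290 and 347), so I'll descend.

move_arm(
  increments=[
    {"tx":0.0,"ty":0.0,"tz":0.02,"turn":0},
    {"tx":0.0,"ty":0.0,"tz":0.04,"turn":0},
    {"tx":0.0,"ty":0.0,"tz":0.055,"turn":0},
    {"tx":0.0,"ty":0.0,"tz":0.06,"turn":0},
    {"tx":0.0,"ty":0.0,"tz":0.06,"turn":0},
    {"tx":0.0,"ty":0.0,"tz":0.06,"turn":0},
  ],
)

```text
time_s: 2.6
eef_pos: [0.5664, -0.0772, 0.0531]
eef_rot: [0.001, 0.996, 0.087, 0.001]
wrist_force: [-0.4, 0.4, -0.1]
opening: 0.336
```

move_arm(
  increments=[
    {"tx":0.0,"ty":0.0,"tz":0.0,"turn":0},
    {"tx":0.0,"ty":0.0,"tz":0.0,"turn":0},
    {"tx":0.0,"ty":0.0,"tz":0.0,"turn":0},
    {"tx":0.0,"ty":0.0,"tz":0.0,"turn":0},
    {"tx":0.0,"ty":0.0,"tz":0.0,"turn":0},
    {"tx":0.0,"ty":0.0,"tz":0.0,"turn":0},
  ],
  gripper=0.0,
)

```text
time_s: 3.1
eef_pos: [0.5664, -0.077, 0.0532]
eef_rot: [0.001, 0.996, 0.088, 0.001]
wrist_force: [-1.9, -1.2, 7.0]
opening: 0.154
```

Run:
```python
from h import *
go(0.60,-0.33,0.19,6.5)
```

```text
t 3.1 pos [ 0.5664 -0.077   0.0532] yaw 10.07 F [-1.9 -1.2  7. ] op 0.154 q6 -0.52
tilt [ 0.0028 -0.0015 -1.    ] tx -0.0109 ty 0.2552 tz -0.1363 turn 3.57 rows 6.9
```

move_arm(
  increments=[
    {"tx":0.0,"ty":0.0,"tz":-0.02,"turn":0},
    {"tx":0.0,"ty":0.0,"tz":-0.05,"turn":0},
    {"tx":0.0,"ty":0.0,"tz":-0.08,"turn":0},
    {"tx":0.0,"ty":0.0,"tz":-0.11,"turn":0},
    {"tx":0.0,"ty":0.0,"tz":-0.135,"turn":0},
    {"tx":0.0,"ty":0.0,"tz":-0.135,"turn":0},
    {"tx":0.0,"ty":0.0,"tz":-0.135,"turn":0},
  ],
)

```text
time_s: 3.68
eef_pos: [0.5659, -0.0765, 0.1874]
eef_rot: [0.001, 0.996, 0.088, 0.001]
wrist_force: [0.1, 0.0, -5.1]
opening: 0.151
```

Run:
```python
from h import *
go(0.60,-0.33,0.19,6.5)
v=snap('wrist','w3')
```

```text
t 3.68 pos [ 0.5659 -0.0765  0.1874] yaw 10.07 F [ 0.1  0.  -5.1] op 0.151 q6 -0.52
tilt [ 0.0029 -0.001  -1.    ] tx -0.0107 ty 0.2556 tz -0.0022 turn 3.57 rows 6.1
```

View pics/w3.png

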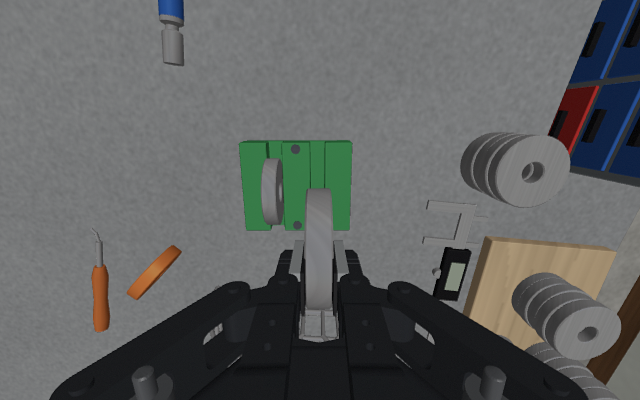

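The ring is held (at 318,240, F_z ≈ −5 N) and clear of the block. Next I'll look over the rack.

move_arm(
  increments=[
    {"tx":0.0,"ty":0.035,"tz":-0.003,"turn":0},
    {"tx":-0.002,"ty":0.075,"tz":-0.003,"turn":1},
    {"tx":-0.004,"ty":0.115,"tz":-0.003,"turn":2},
    {"tx":-0.006,"ty":0.155,"tz":-0.003,"turn":3},
    {"tx":-0.009,"ty":0.195,"tz":-0.003,"turn":3.6},
    {"tx":-0.011,"ty":0.23,"tz":-0.003,"turn":3.6},
    {"tx":-0.011,"ty":0.25,"tz":-0.003,"turn":3.6},
    {"tx":-0.011,"ty":0.2555,"tz":-0.003,"turn":3.6},
    {"tx":-0.011,"ty":0.2555,"tz":-0.003,"turn":3.6},
    {"tx":-0.011,"ty":0.2555,"tz":-0.003,"turn":3.6},
  ],
)

```text
time_s: 4.57
eef_pos: [0.5978, -0.3285, 0.1865]
eef_rot: [-0.002, 0.998, 0.056, -0.002]
wrist_force: [0.2, 1.3, -4.0]
opening: 0.149
```

Run:
```python
from h import *
go(0.6375,-0.2663,0.19,6.5)
v=snap('wrist','w4')
p=v.p[:,:,::-1]
cv2.imwrite('pics/w4c.png',cv2.resize(p[60:260,170:440],(800,593),interpolation=cv2.INTER_CUBIC))
```

```text
t 4.57 pos [ 0.5978 -0.3285  0.1865] yaw 6.44 F [ 0.2  1.3 -4. ] op 0.149 q6 -0.79
tilt [-0.0035  0.0035 -1.    ] tx 0.0464 ty -0.0573 tz -0.0035 turn -0.06 rows 1.8
```

View pics/w4.png

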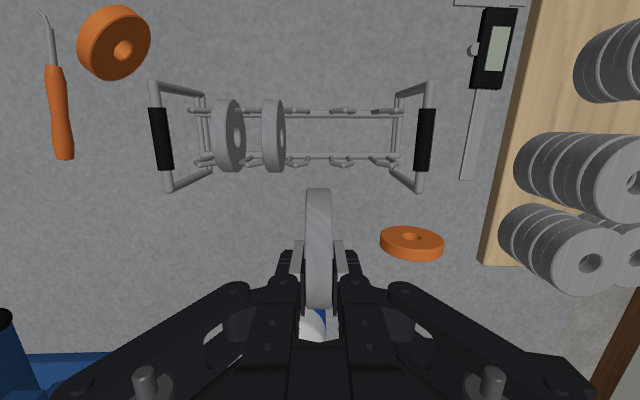

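View pics/w4c.png

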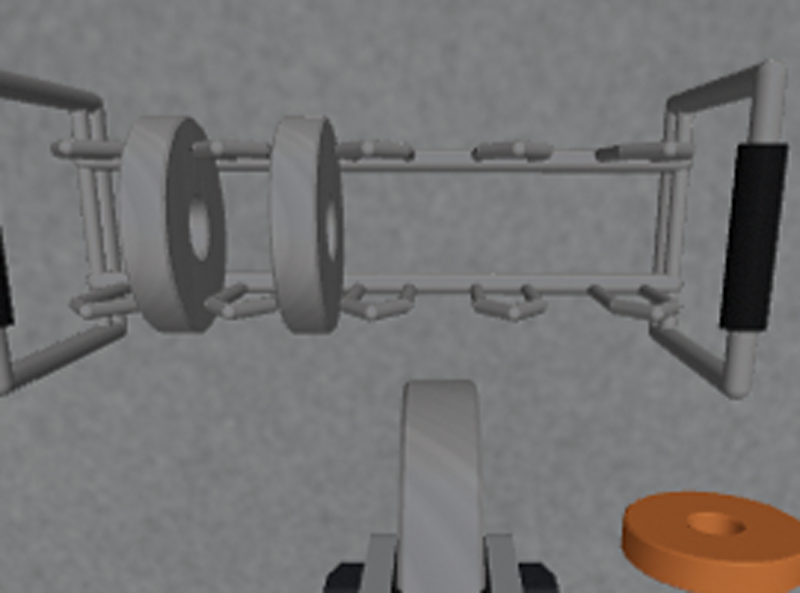

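Run:
```python
from h import *
from scipy.optimize import least_squares
v=V('pics/w4.npz')
S=800/270
obs=[(368,150,0,24,.0755),(518,150,44,24,.0755),(668,150,88,24,.0755),(370,313,0,-24,.0755),(513,313,44,-24,.0755),(655,313,88,-24,.0755),(228,313,-44,-24,.0755),(754,237,108,0,.0995)]
uv=np.array([(170+(a+.5)/S-.5,60+(b+.5)/S-.5) for a,b,*_ in obs]+[(161,139.5)])
L=np.array([(x/1e3,y/1e3,z) for _,_,x,y,z in obs]+[(-.108,0,.0995)])
def W(t,zoff=0):
    c,s=np.cos(t[2]),np.sin(t[2]); return np.c_[L[:,0]*c-L[:,1]*s+t[0],L[:,0]*s+L[:,1]*c+t[1],L[:,2]]
r=least_squares(lambda t:(v.proj(W(t))-uv).ravel(),[.572,-.273,.113],loss='huber')
print(r.x,np.degrees(r.x[2]));print(np.round(r.fun.reshape(-1,2),1))
# held ring in tool: cloud of ring top
from bench import get_obs
o=get_obs();M=rot(o['eef_rot']).as_matrix()
c=v.cloud();m=np.zeros((400,640),bool);m[185:310,300:336]=1
q=(c[m&(v.d>0)]-o['eef_pos'])@M
q=q[(abs(q[:,0])<.015)&(q[:,1]<.05)&(q[:,2]<.02)]
print('ring in tool',np.percentile(q,[1,50,99],axis=0))
# circle fit of rim in tool y,z
k=abs(q[:,0])<.005
def f(t): return np.hypot(q[k,1]-t[0],q[k,2]-t[1])-.035
rr=least_squares(f,[0,.01],loss='soft_l1',f_scale=.001);print('ring centre tool y,z',rr.x,np.abs(rr.fun).mean(),k.sum())
```

```text
[ 0.5689036  -0.27413873  0.10998088] 6.30144001400442
[[-0.5 -0.5]
 [-0.1 -0.4]
 [ 0.3 -0.3]
 [ 0.1  0. ]
 [ 0.1  0.1]
 [ 0.4  0.2]
 [-0.2 -0.1]
 [ 1.6  0.8]
 [-3.7  0.5]]
ring in tool [[-0.00959435 -0.03479143 -0.03624714]
 [-0.00127092 -0.01044717 -0.02090571]
 [ 0.00647208  0.02234714  0.01216712]]
ring centre tool y,z [2.72842648e-05 1.06632056e-02] 0.0003995522187818521 2447
```

Run:
```python
from h import *
go(0.6361,-0.2666,0.13,6.4)
```

```text
t 4.62 pos [ 0.5982 -0.3279  0.1871] yaw 6.5 F [ 0.8 -0.3 -4.6] op 0.158 q6 -0.79
tilt [-0.0028  0.0029 -1.    ] tx 0.0447 ty -0.0564 tz 0.0572 turn 0.10 rows 2.2
```

move_arm(
  increments=[
    {"tx":0.015,"ty":-0.019,"tz":0.0,"turn":0},
    {"tx":0.03,"ty":-0.038,"tz":0.0,"turn":0},
    {"tx":0.0445,"ty":-0.0565,"tz":0.0,"turn":0},
    {"tx":0.0445,"ty":-0.0565,"tz":0.02,"turn":0},
    {"tx":0.0445,"ty":-0.0565,"tz":0.04,"turn":0},
    {"tx":0.0445,"ty":-0.0565,"tz":0.057,"turn":0},
    {"tx":0.0445,"ty":-0.0565,"tz":0.057,"turn":0},
    {"tx":0.0445,"ty":-0.0565,"tz":0.057,"turn":0},
    {"tx":0.0445,"ty":-0.0565,"tz":0.057,"turn":0},
  ],
)

```text
time_s: 5.37
eef_pos: [0.6374, -0.268, 0.1334]
eef_rot: [0.0, 0.998, 0.057, 0.001]
wrist_force: [0.2, -1.0, -3.9]
opening: 0.149
```

Run:
```python
from h import *
go(0.6361,-0.2666,0.0575,6.4)
v=snap('wrist','w5');w=snap('scene','s5')
p=v.p[:,:,::-1];q=w.p[:,:,::-1]
cv2.imwrite('pics/w5c.png',cv2.resize(p[170:330,180:460],(798,456),interpolation=cv2.INTER_CUBIC))
cv2.imwrite('pics/s5c.png',cv2.resize(q[200:310,195:335],(760,597),interpolation=cv2.INTER_CUBIC))
```

```text
t 5.37 pos [ 0.6374 -0.268   0.1334] yaw 6.52 F [ 0.2 -1.  -3.9] op 0.149 q6 -0.68
tilt [ 1.e-03 -5.e-04 -1.e+00] tx -0.0012 ty -0.0016 tz 0.0759 turn 0.12 rows 1.8
```

View pics/w5c.png

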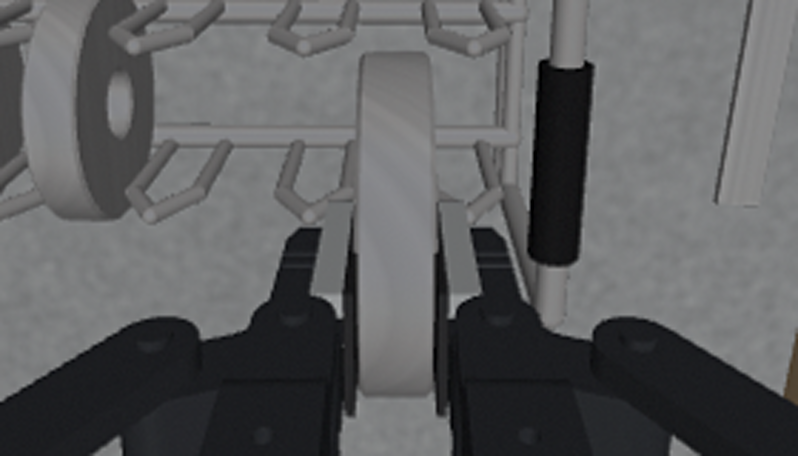

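View pics/s5c.png

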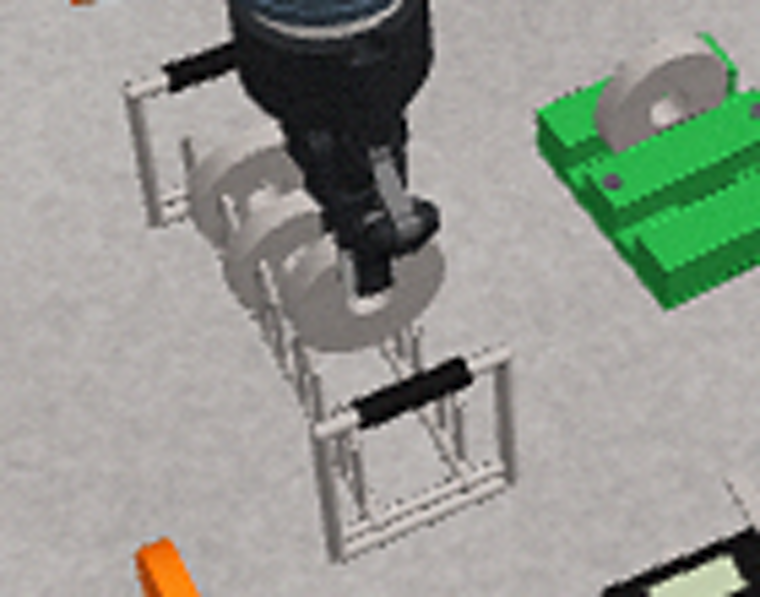

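Run:
```python
from h import *
from bench import get_obs
v=V('pics/w5.npz');o=get_obs();M=rot(o['eef_rot']).as_matrix()
c=v.cloud();q=(c-o['eef_pos'])@M
col=v.p.astype(int).sum(2)
for z0 in np.arange(-.10,.0,.01):
    k=(v.d>0)&(q[...,2]>z0)&(q[...,2]<z0+.01)&(abs(q[...,1])<.06)&(abs(q[...,0])<.09)&(col<200)
    if k.any(): print(round(z0,2),k.sum(),np.percentile(q[k][:,0],[0.5,99.5]),np.percentile(q[k][:,1],[1,99]))
S=2.85
P=lambda a,b,z:v.pix(180+(a+.5)/S-.5,170+(b+.5)/S-.5,z)
for n,a in(('tops',[(304,47),(474,48)]),('bot',[(310,215),(150,215)])):
    for u in a: print(n,((P(*u,.0755)-o['eef_pos'])@M))
```

```text
-0.1 5334 [-0.0632582   0.06123863] [-0.02070615 -0.01024107]
-0.09 12115 [-0.06318227  0.06160324] [-0.01825315 -0.0036948 ]
-0.08 9906 [-0.05734561  0.05586856] [-0.01773767  0.00979076]
-0.07 5394 [-0.05159181  0.04976883] [-0.01759658  0.01133536]
-0.06 5786 [-0.04476192  0.04311195] [-0.01313604  0.01091761]
-0.05 2186 [-0.03998313  0.03796245] [-0.01395666  0.00787544]
-0.04 612 [-0.02421163  0.02362034] [-0.01251711  0.01011297]
-0.03 371 [-0.02087307  0.01884013] [-0.01150273  0.00973936]
-0.02 253 [-0.0209063  0.0188777] [-0.01140116 -0.00615598]
-0.01 92 [-0.02046723  0.01841896] [-0.0105892  -0.00634335]
tops [-0.02470215 -0.02697728  0.05874563]
tops [ 0.0192048  -0.02669311  0.0588523 ]
bot [-0.02466082  0.02056627  0.05883507]
bot [-0.06876914  0.02053964  0.05872839]
```

Gripper knuckles would be tight against the end loop at this grip height, so this ring goes to slot_near. The second ring will be gripped higher and go to slot_end.

move_arm(
  increments=[
    {"tx":-0.01,"ty":-0.002,"tz":-0.01,"turn":0},
    {"tx":-0.03,"ty":-0.002,"tz":-0.01,"turn":0},
    {"tx":-0.0453,"ty":-0.002,"tz":-0.01,"turn":0.1},
    {"tx":-0.0453,"ty":-0.002,"tz":-0.01,"turn":0.1},
    {"tx":-0.0453,"ty":-0.002,"tz":0.0,"turn":0.1},
    {"tx":-0.0453,"ty":-0.002,"tz":0.0,"turn":0.1},
    {"tx":-0.0453,"ty":-0.002,"tz":0.0,"turn":0.1},
  ],
)

```text
time_s: 6.05
eef_pos: [0.5918, -0.2715, 0.1317]
eef_rot: [-0.0, 0.998, 0.056, -0.0]
wrist_force: [-0.5, 0.3, -3.6]
opening: 0.15
```

Run:
```python
from h import *
go(0.5924,-0.2715,0.0575,6.4)
v=snap('wrist','w6')
p=v.p[:,:,::-1]
cv2.imwrite('pics/w6c.png',cv2.resize(p[170:330,180:460],(798,456),interpolation=cv2.INTER_CUBIC))
```

```text
t 6.05 pos [ 0.5918 -0.2715  0.1317] yaw 6.36 F [-0.5  0.3 -3.6] op 0.15 q6 -0.72
tilt [-5.e-04  7.e-04 -1.e+00] tx 0.0007 ty 0.0001 tz 0.0742 turn -0.04 rows 1.8
```

View pics/w6c.png

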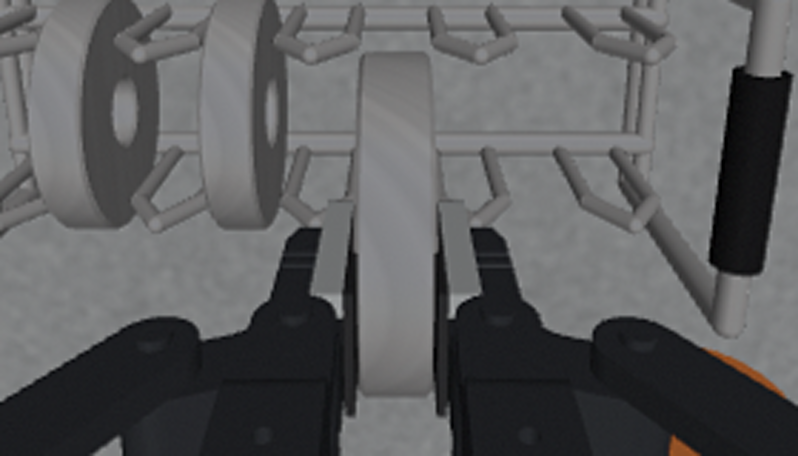

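Slot posts at (311,53) and (481,53) are symmetric about the ring (396). Now I'll lower it slowly.

move_arm(
  increments=[
    {"tx":0.0,"ty":0.0,"tz":0.012,"turn":0},
    {"tx":0.0,"ty":0.0,"tz":0.024,"turn":0},
    {"tx":0.0,"ty":0.0,"tz":0.036,"turn":0},
    {"tx":0.0,"ty":0.0,"tz":0.048,"turn":0},
    {"tx":0.0,"ty":0.0,"tz":0.058,"turn":0},
    {"tx":0.0,"ty":0.0,"tz":0.064,"turn":0},
    {"tx":0.0,"ty":0.0,"tz":0.066,"turn":0},
    {"tx":0.0,"ty":0.0,"tz":0.066,"turn":0},
    {"tx":0.0,"ty":0.0,"tz":0.066,"turn":0},
  ],
)

```text
time_s: 6.85
eef_pos: [0.5919, -0.272, 0.0666]
eef_rot: [0.0, 0.998, 0.055, 0.0]
wrist_force: [0.0, 0.2, -4.1]
opening: 0.153
```

move_arm(
  increments=[
    {"tx":0.0,"ty":0.0,"tz":0.002,"turn":0},
    {"tx":0.0,"ty":0.0,"tz":0.004,"turn":0},
    {"tx":0.0,"ty":0.0,"tz":0.006,"turn":0},
    {"tx":0.0,"ty":0.0,"tz":0.0065,"turn":0},
    {"tx":0.0,"ty":0.0,"tz":0.0065,"turn":0},
    {"tx":0.0,"ty":0.0,"tz":0.0065,"turn":0},
  ],
)

```text
time_s: 7.35
eef_pos: [0.5916, -0.2718, 0.0598]
eef_rot: [-0.0, 0.998, 0.055, -0.0]
wrist_force: [0.7, 0.4, -4.1]
opening: 0.154
```

move_arm(
  increments=[
    {"tx":0.0,"ty":0.0,"tz":0.001,"turn":0},
    {"tx":0.0,"ty":0.0,"tz":0.002,"turn":0},
    {"tx":0.0,"ty":0.0,"tz":0.003,"turn":0},
    {"tx":0.0,"ty":0.0,"tz":0.003,"turn":0},
    {"tx":0.0,"ty":0.0,"tz":0.003,"turn":0},
  ],
)

```text
time_s: 7.77
eef_pos: [0.5918, -0.272, 0.057]
eef_rot: [0.0, 0.998, 0.055, 0.0]
wrist_force: [0.1, -1.1, -3.3]
opening: 0.154
```

move_arm(
  increments=[
    {"tx":0.0,"ty":0.0,"tz":0.001,"turn":0},
    {"tx":0.0,"ty":0.0,"tz":0.001,"turn":0},
    {"tx":0.0,"ty":0.0,"tz":0.001,"turn":0},
  ],
)

```text
time_s: 8.02
eef_pos: [0.5919, -0.2721, 0.0568]
eef_rot: [0.0, 0.998, 0.055, 0.0]
wrist_force: [-2.0, -0.1, 4.5]
opening: 0.148
```

Contact (Fz turned to +4.5 N), so I'll release.

move_arm(
  increments=[
    {"tx":0.0,"ty":0.0,"tz":0.0,"turn":0},
    {"tx":0.0,"ty":0.0,"tz":0.0,"turn":0},
    {"tx":0.0,"ty":0.0,"tz":0.0,"turn":0},
    {"tx":0.0,"ty":0.0,"tz":0.0,"turn":0},
  ],
  gripper=0.3,
)

```text
time_s: 8.35
eef_pos: [0.5916, -0.2718, 0.0557]
eef_rot: [0.0, 0.998, 0.055, 0.0]
wrist_force: [-0.9, -0.1, -0.3]
opening: 0.306
```

move_arm(
  increments=[
    {"tx":0.0,"ty":0.0,"tz":-0.01,"turn":0},
    {"tx":0.0,"ty":0.0,"tz":-0.025,"turn":0},
    {"tx":0.0,"ty":0.0,"tz":-0.045,"turn":0},
    {"tx":0.0,"ty":0.0,"tz":-0.07,"turn":0},
    {"tx":0.0,"ty":0.0,"tz":-0.1,"turn":0},
    {"tx":0.0,"ty":0.0,"tz":-0.13,"turn":0},
    {"tx":0.0,"ty":0.0,"tz":-0.13,"turn":0},
    {"tx":0.0,"ty":0.0,"tz":-0.13,"turn":0},
  ],
)

```text
time_s: 9.02
eef_pos: [0.5931, -0.2728, 0.1895]
eef_rot: [0.002, 0.998, 0.056, 0.002]
wrist_force: [0.8, 0.5, -0.4]
opening: 0.3
```

Run:
```python
from h import *
# ring L target
a=np.radians(10);b=np.array([.543,-.081])-.023*np.array([np.cos(a),np.sin(a)]);print(b)
go(b[0],b[1],0.13,10)
v=snap('wrist','w7');w=snap('scene','s7')
q=w.p[:,:,::-1]
cv2.imwrite('pics/s7c.png',cv2.resize(q[200:310,195:335],(760,597),interpolation=cv2.INTER_CUBIC))
```

```text
[ 0.52034942 -0.08499391]
t 9.02 pos [ 0.5931 -0.2728  0.1895] yaw 6.37 F [ 0.8  0.5 -0.4] op 0.3 q6 -0.72
tilt [ 0.0051 -0.0035 -1.    ] tx -0.0518 ty -0.1949 tz 0.0585 turn -3.63 rows 5.0
```

View pics/w7.png

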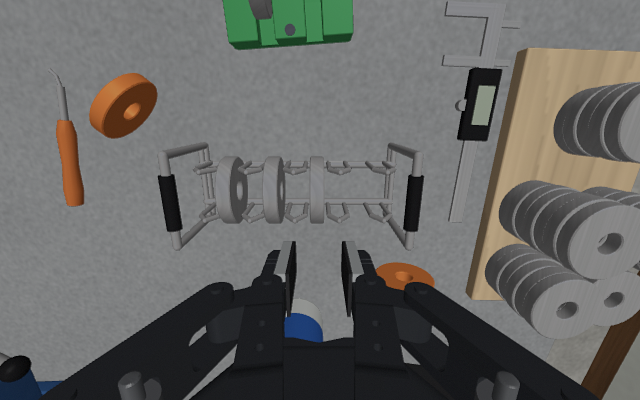

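View pics/s7c.png

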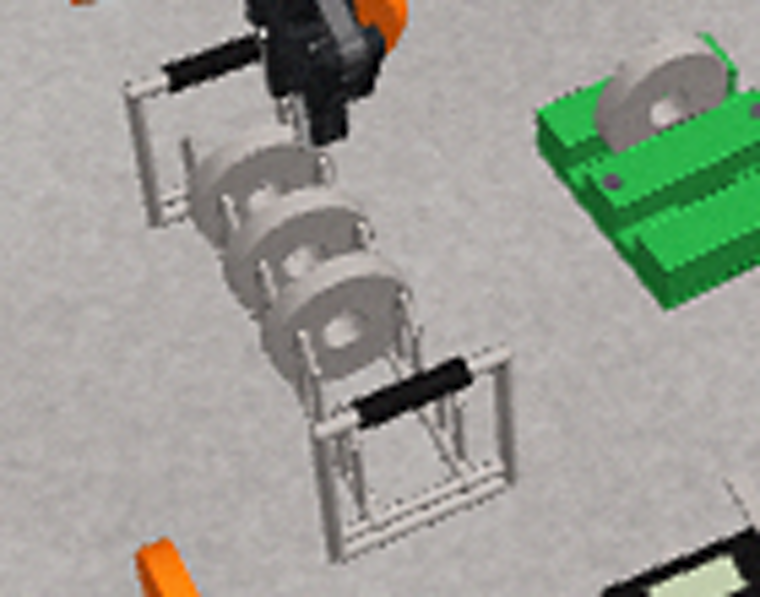

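The first ring stands in slot_near, third in line with the others, and the rack is unmoved. Now for the second ring, in the other groove.

move_arm(
  increments=[
    {"tx":-0.01,"ty":-0.038,"tz":0.0,"turn":-1},
    {"tx":-0.02,"ty":-0.077,"tz":0.0,"turn":-2},
    {"tx":-0.03,"ty":-0.115,"tz":0.0,"turn":-3},
    {"tx":-0.04,"ty":-0.15,"tz":0.0,"turn":-3.6},
    {"tx":-0.05,"ty":-0.185,"tz":0.02,"turn":-3.6},
    {"tx":-0.052,"ty":-0.195,"tz":0.05,"turn":-3.6},
    {"tx":-0.052,"ty":-0.195,"tz":0.058,"turn":-3.6},
    {"tx":-0.052,"ty":-0.195,"tz":0.058,"turn":-3.6},
    {"tx":-0.052,"ty":-0.195,"tz":0.058,"turn":-3.6},
  ],
)

```text
time_s: 9.87
eef_pos: [0.5184, -0.0845, 0.1274]
eef_rot: [-0.0, 0.996, 0.087, -0.001]
wrist_force: [0.7, 0.3, 0.2]
opening: 0.294
```

Run:
```python
from h import *
go(.5203,-.085,0.061,10)
v=snap('wrist','w8')
p=v.p[:,:,::-1]
cv2.imwrite('pics/w8c.png',cv2.resize(p[150:330,180:460],(798,513),interpolation=cv2.INTER_CUBIC))
```

```text
t 9.87 pos [ 0.5184 -0.0845  0.1274] yaw 9.93 F [0.7 0.3 0.2] op 0.294 q6 -0.56
tilt [-1.5e-03  2.0e-04 -1.0e+00] tx 0.0019 ty 0.0009 tz 0.0664 turn -0.07 rows 1.6
```

View pics/w8c.png

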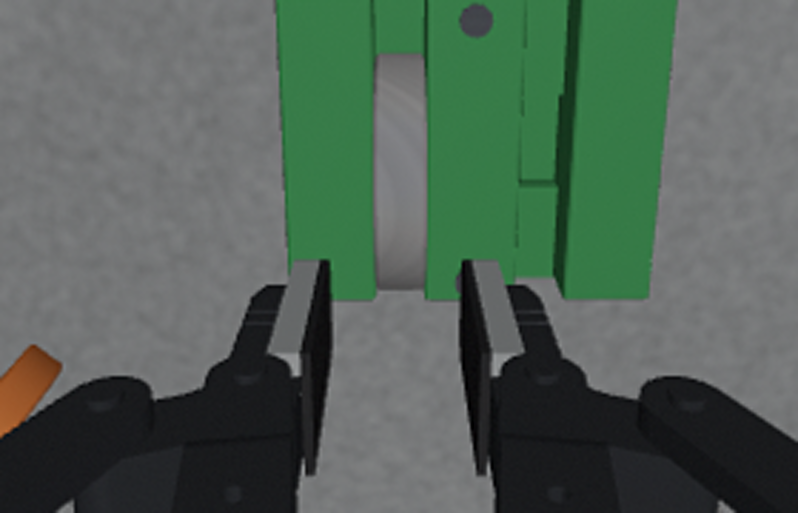

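move_arm(
  increments=[
    {"tx":0.0015,"ty":0.001,"tz":0.02,"turn":0},
    {"tx":0.0015,"ty":0.001,"tz":0.04,"turn":0},
    {"tx":0.0015,"ty":0.001,"tz":0.055,"turn":0},
    {"tx":0.0015,"ty":0.001,"tz":0.066,"turn":0},
    {"tx":0.0015,"ty":0.001,"tz":0.066,"turn":0},
    {"tx":0.0015,"ty":0.001,"tz":0.066,"turn":0},
  ],
)

```text
time_s: 10.42
eef_pos: [0.5205, -0.0854, 0.0622]
eef_rot: [0.0, 0.996, 0.086, 0.0]
wrist_force: [-0.1, -1.3, -0.1]
opening: 0.3
```

move_arm(
  increments=[
    {"tx":0.0,"ty":0.0,"tz":0.0,"turn":0},
    {"tx":0.0,"ty":0.0,"tz":0.0,"turn":0},
    {"tx":0.0,"ty":0.0,"tz":0.0,"turn":0},
    {"tx":0.0,"ty":0.0,"tz":0.0,"turn":0},
    {"tx":0.0,"ty":0.0,"tz":0.0,"turn":0},
    {"tx":0.0,"ty":0.0,"tz":0.0,"turn":0},
  ],
  gripper=0.0,
)

```text
time_s: 10.92
eef_pos: [0.5211, -0.0851, 0.0631]
eef_rot: [0.001, 0.996, 0.087, 0.001]
wrist_force: [0.2, -1.1, 6.8]
opening: 0.146
```

move_arm(
  increments=[
    {"tx":0.0,"ty":0.0,"tz":-0.02,"turn":0},
    {"tx":0.0,"ty":0.0,"tz":-0.05,"turn":0},
    {"tx":0.0,"ty":0.0,"tz":-0.08,"turn":0},
    {"tx":0.0,"ty":0.0,"tz":-0.11,"turn":0},
    {"tx":0.0,"ty":0.0,"tz":-0.13,"turn":0},
    {"tx":0.0,"ty":0.0,"tz":-0.13,"turn":0},
    {"tx":0.0,"ty":0.0,"tz":-0.13,"turn":0},
  ],
)

```text
time_s: 11.5
eef_pos: [0.5199, -0.0843, 0.1917]
eef_rot: [0.0, 0.996, 0.087, 0.0]
wrist_force: [-0.5, 0.2, -5.2]
opening: 0.146
```

Run:
```python
from h import *
go(0.6361,-0.2666,0.19,6.4)
snap('wrist','w9')
```

```text
t 11.5 pos [ 0.5199 -0.0843  0.1917] yaw 9.97 F [-0.5  0.2 -5.2] op 0.146 q6 -0.56
tilt [ 8.e-04 -1.e-04 -1.e+00] tx 0.0828 ty 0.1997 tz 0.0018 turn 3.57 rows 5.2
```

View pics/w9.png

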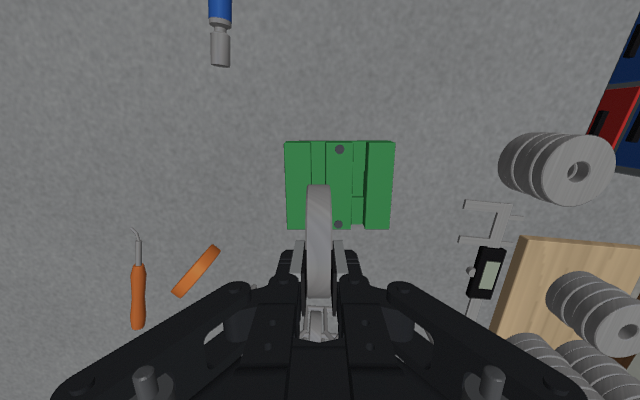

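Second ring held. Moving above slot_end.

move_arm(
  increments=[
    {"tx":0.013,"ty":0.03,"tz":0.0,"turn":0.5},
    {"tx":0.028,"ty":0.067,"tz":0.0,"turn":1.2},
    {"tx":0.043,"ty":0.104,"tz":0.0,"turn":2},
    {"tx":0.058,"ty":0.14,"tz":0.0,"turn":2.8},
    {"tx":0.072,"ty":0.175,"tz":0.0,"turn":3.5},
    {"tx":0.0825,"ty":0.199,"tz":0.0,"turn":3.5},
    {"tx":0.0825,"ty":0.1995,"tz":0.02,"turn":3.5},
    {"tx":0.0825,"ty":0.1995,"tz":0.04,"turn":3.5},
    {"tx":0.0825,"ty":0.1995,"tz":0.05,"turn":3.5},
    {"tx":0.0825,"ty":0.1995,"tz":0.05,"turn":3.5},
    {"tx":0.0825,"ty":0.1995,"tz":0.05,"turn":3.5},
  ],
)

```text
time_s: 12.47
eef_pos: [0.6343, -0.2655, 0.1391]
eef_rot: [-0.001, 0.998, 0.056, -0.002]
wrist_force: [-0.5, -0.1, -3.6]
opening: 0.143
```

Run:
```python
from h import *
go(0.6355,-0.2671,0.067,6.4)
v=snap('wrist','w10')
p=v.p[:,:,::-1]
cv2.imwrite('pics/w10c.png',cv2.resize(p[160:320,180:460],(798,456),interpolation=cv2.INTER_CUBIC))
```

```text
t 12.47 pos [ 0.6343 -0.2655  0.1391] yaw 6.47 F [-0.5 -0.1 -3.6] op 0.143 q6 -0.68
tilt [-0.0042  0.0027 -1.    ] tx 0.0013 ty 0.0019 tz 0.0721 turn 0.07 rows 1.7
```

View pics/w10c.png

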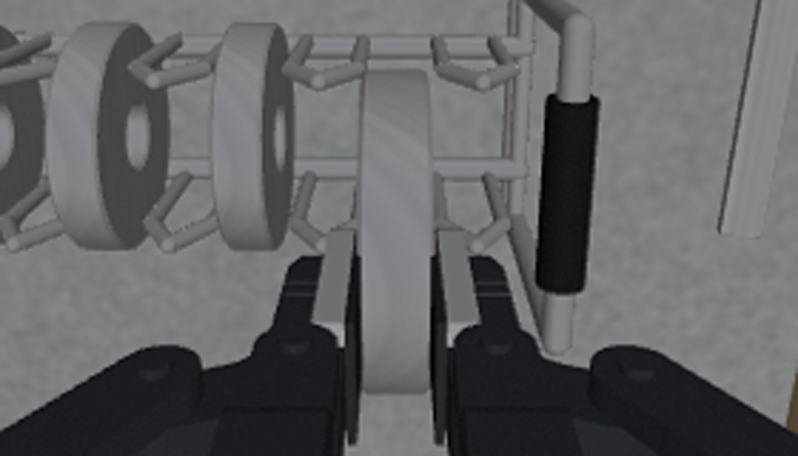

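move_arm(
  increments=[
    {"tx":0.0013,"ty":0.0015,"tz":0.0,"turn":0},
    {"tx":0.0013,"ty":0.0015,"tz":0.012,"turn":0},
    {"tx":0.0013,"ty":0.0015,"tz":0.024,"turn":0},
    {"tx":0.0013,"ty":0.0015,"tz":0.036,"turn":0},
    {"tx":0.0013,"ty":0.0015,"tz":0.048,"turn":0},
    {"tx":0.0013,"ty":0.0015,"tz":0.058,"turn":0},
    {"tx":0.0013,"ty":0.0015,"tz":0.063,"turn":0},
    {"tx":0.0013,"ty":0.0015,"tz":0.066,"turn":0},
    {"tx":0.0013,"ty":0.0015,"tz":0.066,"turn":0},
    {"tx":0.0013,"ty":0.0015,"tz":0.066,"turn":0},
  ],
)

```text
time_s: 13.35
eef_pos: [0.6374, -0.2682, 0.076]
eef_rot: [0.0, 0.998, 0.056, 0.0]
wrist_force: [-0.4, -0.2, -4.4]
opening: 0.146
```

move_arm(
  increments=[
    {"tx":0.0,"ty":0.0,"tz":0.001,"turn":0},
    {"tx":0.0,"ty":0.0,"tz":0.002,"turn":0},
    {"tx":0.0,"ty":0.0,"tz":0.003,"turn":0},
    {"tx":0.0,"ty":0.0,"tz":0.003,"turn":0},
  ],
)

```text
time_s: 13.68
eef_pos: [0.6372, -0.268, 0.0729]
eef_rot: [0.0, 0.998, 0.056, 0.0]
wrist_force: [-0.7, 0.0, -4.6]
opening: 0.144
```

move_arm(
  increments=[
    {"tx":0.0,"ty":0.0,"tz":0.001,"turn":0},
    {"tx":0.0,"ty":0.0,"tz":0.0025,"turn":0},
    {"tx":0.0,"ty":0.0,"tz":0.004,"turn":0},
    {"tx":0.0,"ty":0.0,"tz":0.005,"turn":0},
    {"tx":0.0,"ty":0.0,"tz":0.005,"turn":0},
  ],
)

```text
time_s: 14.1
eef_pos: [0.6369, -0.2679, 0.0673]
eef_rot: [-0.0, 0.998, 0.056, -0.0]
wrist_force: [-0.3, -0.3, -4.4]
opening: 0.146
```

move_arm(
  increments=[
    {"tx":0.0,"ty":0.0,"tz":0.001,"turn":0},
    {"tx":0.0,"ty":0.0,"tz":0.001,"turn":0},
    {"tx":0.0,"ty":0.0,"tz":0.001,"turn":0},
  ],
)

```text
time_s: 14.35
eef_pos: [0.6372, -0.268, 0.0671]
eef_rot: [0.0, 0.998, 0.056, -0.0]
wrist_force: [-2.4, 0.9, -0.5]
opening: 0.149
```

move_arm(
  increments=[
    {"tx":0.0,"ty":0.0,"tz":0.0007,"turn":0},
    {"tx":0.0,"ty":0.0,"tz":0.0007,"turn":0},
    {"tx":0.0,"ty":0.0,"tz":0.0007,"turn":0},
  ],
)

```text
time_s: 14.6
eef_pos: [0.6374, -0.268, 0.067]
eef_rot: [0.0, 0.998, 0.056, 0.0]
wrist_force: [-3.1, 1.7, 5.5]
opening: 0.144
```

move_arm(
  increments=[
    {"tx":0.0,"ty":0.0,"tz":0.0,"turn":0},
    {"tx":0.0,"ty":0.0,"tz":0.0,"turn":0},
    {"tx":0.0,"ty":0.0,"tz":0.0,"turn":0},
    {"tx":0.0,"ty":0.0,"tz":0.0,"turn":0},
  ],
  gripper=0.26,
)

```text
time_s: 14.93
eef_pos: [0.6374, -0.2683, 0.066]
eef_rot: [0.0, 0.998, 0.056, 0.0]
wrist_force: [-0.3, -0.1, -0.4]
opening: 0.262
```

move_arm(
  increments=[
    {"tx":0.0,"ty":0.0,"tz":-0.01,"turn":0},
    {"tx":0.0,"ty":0.0,"tz":-0.025,"turn":0},
    {"tx":0.0,"ty":0.0,"tz":-0.045,"turn":0},
    {"tx":0.0,"ty":0.0,"tz":-0.07,"turn":0},
    {"tx":0.0,"ty":0.0,"tz":-0.1,"turn":0},
    {"tx":0.0,"ty":0.0,"tz":-0.13,"turn":0},
    {"tx":0.0,"ty":0.0,"tz":-0.16,"turn":0},
    {"tx":0.0,"ty":0.0,"tz":-0.16,"turn":0},
  ],
)

```text
time_s: 15.6
eef_pos: [0.6406, -0.2701, 0.2369]
eef_rot: [0.004, 0.998, 0.056, 0.006]
wrist_force: [1.5, 0.2, 1.6]
opening: 0.253
```

Run:
```python
from h import *
a=np.radians(15.1);e=np.array([np.cos(a),np.sin(a)]);n=np.array([-e[1],e[0]])
b=.467*e+.143*n;print('bar',b)
go(b[0],b[1],0.24,15.1)
v=snap('wrist','w11');w=snap('scene','s11')
q=w.p[:,:,::-1]
cv2.imwrite('pics/s11c.png',cv2.resize(q[200:310,195:335],(760,597),interpolation=cv2.INTER_CUBIC))
```

```text
bar [0.41362357 0.25971819]
t 15.6 pos [ 0.6406 -0.2701  0.2369] yaw 6.47 F [1.5 0.2 1.6] op 0.253 q6 -0.68
tilt [ 0.0124 -0.0079 -0.9999] tx -0.1658 ty -0.5520 tz -0.0101 turn -8.63 rows 13.8
```

View pics/w11.png

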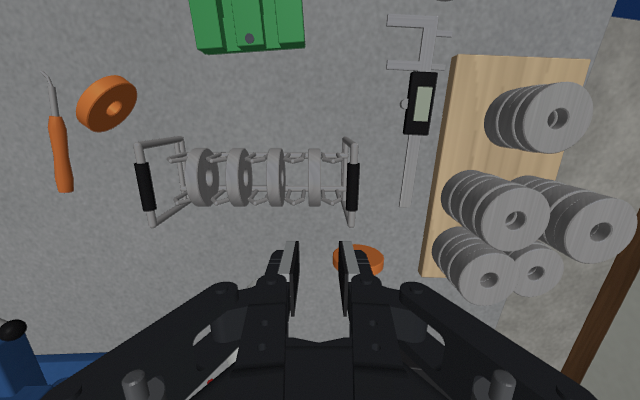

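View pics/s11c.png

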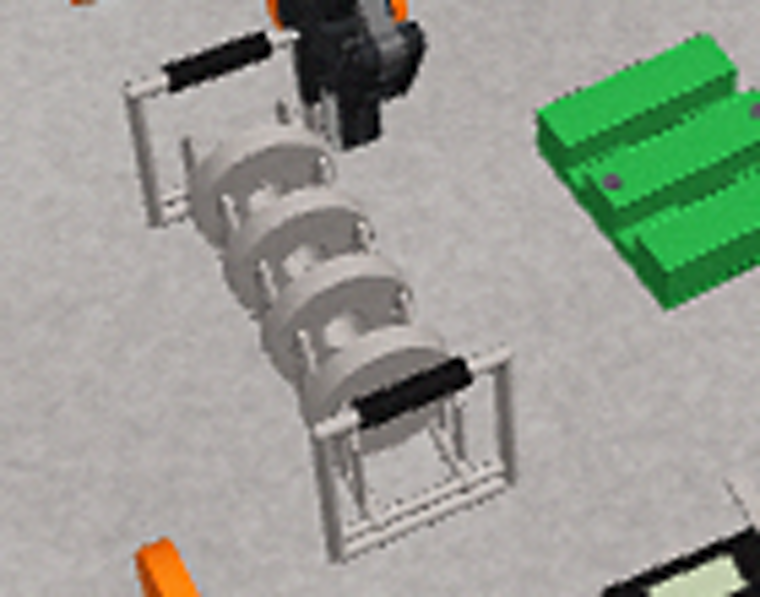

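Both rings stand in their slots with the block empty and the rack unmoved. Now to the lid handle.

Run:
```python
from h import *
go(.4345,.1825,0.26,15.1)
```

```text
t 15.7 pos [ 0.6384 -0.2688  0.2303] yaw 6.46 F [-0.8 -0.2 -1.3] op 0.255 q6 -0.68
tilt [ 0.0053 -0.0034 -1.    ] tx -0.1517 ty -0.4713 tz -0.0323 turn -8.64 rows 11.9
```

move_arm(
  increments=[
    {"tx":-0.01,"ty":-0.03,"tz":-0.01,"turn":-1},
    {"tx":-0.022,"ty":-0.067,"tz":-0.02,"turn":-2},
    {"tx":-0.034,"ty":-0.105,"tz":-0.03,"turn":-3},
    {"tx":-0.047,"ty":-0.145,"tz":-0.032,"turn":-4},
    {"tx":-0.059,"ty":-0.183,"tz":-0.032,"turn":-5},
    {"tx":-0.071,"ty":-0.222,"tz":-0.032,"turn":-6},
    {"tx":-0.084,"ty":-0.26,"tz":-0.032,"turn":-7},
    {"tx":-0.096,"ty":-0.298,"tz":-0.032,"turn":-8},
    {"tx":-0.108,"ty":-0.336,"tz":-0.032,"turn":-8.6},
    {"tx":-0.12,"ty":-0.374,"tz":-0.032,"turn":-8.6},
    {"tx":-0.133,"ty":-0.412,"tz":-0.032,"turn":-8.6},
    {"tx":-0.143,"ty":-0.445,"tz":-0.032,"turn":-8.6},
    {"tx":-0.15,"ty":-0.466,"tz":-0.032,"turn":-8.6},
    {"tx":-0.152,"ty":-0.471,"tz":-0.032,"turn":-8.6},
    {"tx":-0.152,"ty":-0.471,"tz":-0.032,"turn":-8.6},
    {"tx":-0.152,"ty":-0.471,"tz":-0.032,"turn":-8.6},
  ],
  gripper=0.5,
)

```text
time_s: 17.03
eef_pos: [0.4331, 0.1824, 0.2577]
eef_rot: [0.0, 0.991, 0.131, -0.0]
wrist_force: [-0.0, 0.2, 0.1]
opening: 0.497
```

Run:
```python
from h import *
go(.4136,.2597,0.2,15.1)
v=snap('wrist','w12')
go(.4136,.2597,0.2,15.1)
```

```text
t 17.03 pos [0.4331 0.1824 0.2577] yaw 15.1 F [-0.   0.2  0.1] op 0.497 q6 -0.12
tilt [-6.e-04 -7.e-04 -1.e+00] tx 0.0013 ty -0.0798 tz 0.0577 turn -0.00 rows 2.4
t 17.08 pos [0.4335 0.1819 0.2578] yaw 15.02 F [ 0.3  0.3 -0.3] op 0.5 q6 -0.12
tilt [-5.e-04 -7.e-04 -1.e+00] tx 0.0010 ty -0.0803 tz 0.0577 turn -0.08 rows 2.4
```

View pics/w12.png

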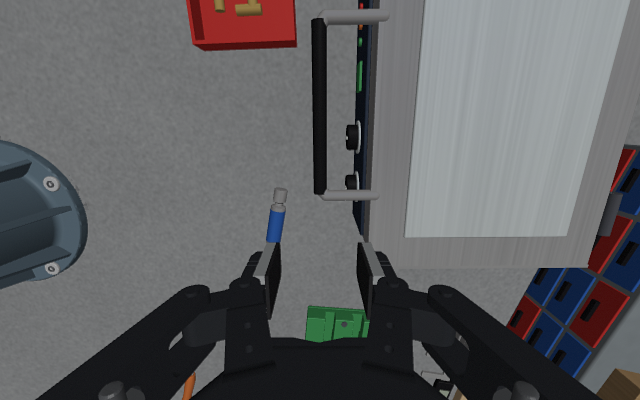

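Run:
```python
from h import *
from bench import get_obs
v=V('pics/w12.npz');o=get_obs();M=rot(o['eef_rot']).as_matrix()
A=v.pix(318.7,20,.157);B=v.pix(319.7,191,.157);print(A,B,np.linalg.norm(A-B),np.degrees(np.arctan2(*(A-B)[1::-1]))-90)
C=(A+B)/2;print('mid',C,(C-o['eef_pos'])@M)
C=C+.0013*M[:,0]; print(C)
g=v.cloud();q=g[30:185,314:325].reshape(-1,3);print(np.median(q,axis=0),np.percentile(q[:,2],[5,50,95]))
go(C[0],C[1],.20,15.1)
```

```text
[0.39484186 0.32229938 0.157     ] [0.43045595 0.19339419 0.157     ] 0.1337344858642423 15.444478193445846
mid [0.4126489  0.25784679 0.157     ] [-0.00036903 -0.07876002  0.10073176]
[0.41390447 0.25818375 0.1569992 ]
[0.41143982 0.26155741 0.16139549] [0.15968323 0.16139549 0.16289186]
t 17.08 pos [0.4335 0.1819 0.2578] yaw 15.02 F [ 0.3  0.3 -0.3] op 0.5 q6 -0.12
tilt [-5.e-04 -7.e-04 -1.e+00] tx 0.0009 ty -0.0787 tz 0.0577 turn -0.08 rows 2.3
```

move_arm(
  increments=[
    {"tx":0.001,"ty":-0.026,"tz":0.0,"turn":-0.1},
    {"tx":0.001,"ty":-0.053,"tz":0.02,"turn":-0.1},
    {"tx":0.001,"ty":-0.079,"tz":0.04,"turn":-0.1},
    {"tx":0.001,"ty":-0.079,"tz":0.055,"turn":-0.1},
    {"tx":0.001,"ty":-0.079,"tz":0.055,"turn":-0.1},
    {"tx":0.001,"ty":-0.079,"tz":0.055,"turn":-0.1},
    {"tx":0.001,"ty":-0.079,"tz":0.055,"turn":-0.1},
  ],
  gripper=0.42,
)

```text
time_s: 17.67
eef_pos: [0.4148, 0.2584, 0.2039]
eef_rot: [0.0, 0.991, 0.131, 0.0]
wrist_force: [0.3, 0.2, 0.6]
opening: 0.421
```

Run:
```python
from h import *
go(.4139,.2582,0.14,15.2)
v=snap('wrist','w13')
```

```text
t 17.67 pos [0.4148 0.2584 0.2039] yaw 15.05 F [0.3 0.2 0.6] op 0.421 q6 0.05
tilt [ 0.001 -0.    -1.   ] tx -0.0010 ty -0.0001 tz 0.0639 turn -0.15 rows 1.5
```

View pics/w13.png

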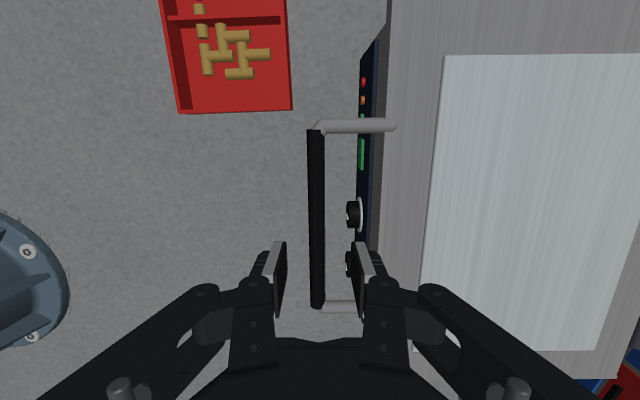

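The bar runs down column 316 between the pads (285 and 358). Descending.

move_arm(
  increments=[
    {"tx":-0.001,"ty":0.0,"tz":0.02,"turn":-0.1},
    {"tx":-0.001,"ty":0.0,"tz":0.04,"turn":-0.1},
    {"tx":-0.001,"ty":0.0,"tz":0.056,"turn":-0.1},
    {"tx":-0.001,"ty":0.0,"tz":0.063,"turn":-0.1},
    {"tx":-0.001,"ty":0.0,"tz":0.063,"turn":-0.1},
    {"tx":-0.001,"ty":0.0,"tz":0.063,"turn":-0.1},
  ],
)

```text
time_s: 18.22
eef_pos: [0.4135, 0.2589, 0.141]
eef_rot: [-0.0, 0.991, 0.132, 0.001]
wrist_force: [-0.7, 0.3, 0.3]
opening: 0.421
```

move_arm(
  increments=[
    {"tx":0.0,"ty":0.0,"tz":0.0,"turn":0},
    {"tx":0.0,"ty":0.0,"tz":0.0,"turn":0},
    {"tx":0.0,"ty":0.0,"tz":0.0,"turn":0},
    {"tx":0.0,"ty":0.0,"tz":0.0,"turn":0},
    {"tx":0.0,"ty":0.0,"tz":0.0,"turn":0},
    {"tx":0.0,"ty":0.0,"tz":0.0,"turn":0},
  ],
  gripper=0.0,
)

```text
time_s: 18.72
eef_pos: [0.4131, 0.2592, 0.1416]
eef_rot: [0.0, 0.991, 0.133, 0.001]
wrist_force: [-2.9, -2.6, 5.9]
opening: 0.118
```

Run:
```python
from h import *
go(.4139,.2582,0.14,15.2)
v=snap('wrist','w14')
for d in (5,10,15,20,25,30,35,40,45,47):
    a=np.radians(d);print(d,'tx %.4f tz %.4f'%(.265*(1-np.cos(a)),-.265*np.sin(a)))
```

```text
t 18.72 pos [0.4131 0.2592 0.1416] yaw 15.28 F [-2.9 -2.6  5.9] op 0.118 q6 0.05
tilt [ 0.0014 -0.     -1.    ] tx 0.0005 ty 0.0012 tz 0.0016 turn 0.08 rows 0.0
5 tx 0.0010 tz -0.0231
10 tx 0.0040 tz -0.0460
15 tx 0.0090 tz -0.0686
20 tx 0.0160 tz -0.0906
25 tx 0.0248 tz -0.1120
30 tx 0.0355 tz -0.1325
35 tx 0.0479 tz -0.1520
40 tx 0.0620 tz -0.1703
45 tx 0.0776 tz -0.1874
47 tx 0.0843 tz -0.1938
```

View pics/w14.png

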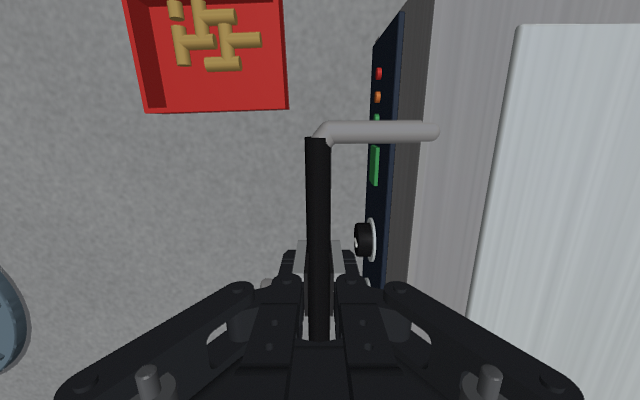

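The bar is pinched (opening 0.118 ≈ 10 mm). First I'll raise it about 10° and check.

move_arm(
  increments=[
    {"tx":0.0003,"ty":0.0,"tz":-0.0115,"turn":0},
    {"tx":0.001,"ty":0.0,"tz":-0.023,"turn":0},
    {"tx":0.0023,"ty":0.0,"tz":-0.0345,"turn":0},
    {"tx":0.004,"ty":0.0,"tz":-0.046,"turn":0},
    {"tx":0.004,"ty":0.0,"tz":-0.046,"turn":0},
    {"tx":0.004,"ty":0.0,"tz":-0.046,"turn":0},
  ],
)

```text
time_s: 19.27
eef_pos: [0.4167, 0.2602, 0.1868]
eef_rot: [0.0, 0.991, 0.133, 0.0]
wrist_force: [0.2, -0.9, -2.0]
opening: 0.113
```

Run:
```python
from h import *
go(.4139,.2582,0.14,15.2)
v=snap('wrist','w15');w=snap('scene','s15')
q=w.p[:,:,::-1]
cv2.imwrite('pics/m15.png',np.hstack([cv2.resize(v.p[:,:,::-1],(400,250)),cv2.resize(q[80:267,350:650],(400,250))]))
```

```text
t 19.27 pos [0.4167 0.2602 0.1868] yaw 15.27 F [ 0.2 -0.9 -2. ] op 0.113 q6 0.05
tilt [ 1.e-03  1.e-04 -1.e+00] tx -0.0032 ty 0.0012 tz 0.0468 turn 0.07 rows 1.1
```

View pics/m15.png

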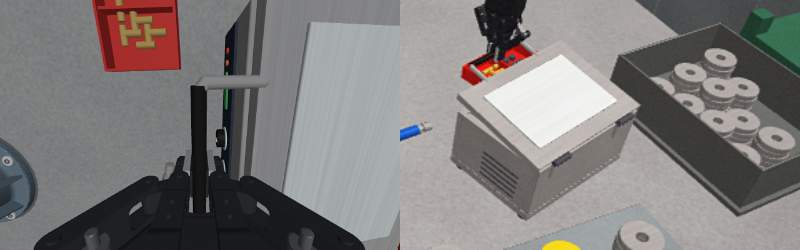

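The lid rises with the bar (gap visible under its front edge), about 2 N. On to 45°.

move_arm(
  increments=[
    {"tx":0.0023,"ty":0.0,"tz":-0.0114,"turn":0},
    {"tx":0.005,"ty":0.0,"tz":-0.0226,"turn":0},
    {"tx":0.0082,"ty":0.0,"tz":-0.0337,"turn":0},
    {"tx":0.012,"ty":0.0,"tz":-0.0446,"turn":0},
    {"tx":0.0162,"ty":0.0,"tz":-0.0554,"turn":0},
    {"tx":0.0208,"ty":0.0,"tz":-0.066,"turn":0},
    {"tx":0.0259,"ty":0.0,"tz":-0.0764,"turn":0},
    {"tx":0.0315,"ty":0.0,"tz":-0.0865,"turn":0},
    {"tx":0.0315,"ty":0.0,"tz":-0.0865,"turn":0},
    {"tx":0.0315,"ty":0.0,"tz":-0.0865,"turn":0},
  ],
)

```text
time_s: 20.2
eef_pos: [0.4457, 0.2683, 0.274]
eef_rot: [0.0, 0.991, 0.133, -0.002]
wrist_force: [-9.5, -3.2, 1.7]
opening: 0.11
```

move_arm(
  increments=[
    {"tx":0.006,"ty":0.0,"tz":-0.0099,"turn":0},
    {"tx":0.0124,"ty":0.0,"tz":-0.0195,"turn":0},
    {"tx":0.0193,"ty":0.0,"tz":-0.0288,"turn":0},
    {"tx":0.0265,"ty":0.0,"tz":-0.0378,"turn":0},
    {"tx":0.0341,"ty":0.0,"tz":-0.0465,"turn":0},
    {"tx":0.0421,"ty":0.0,"tz":-0.0549,"turn":0},
    {"tx":0.0421,"ty":0.0,"tz":-0.0549,"turn":0},
    {"tx":0.0421,"ty":0.0,"tz":-0.0549,"turn":0},
    {"tx":0.0421,"ty":0.0,"tz":-0.0549,"turn":0},
    {"tx":0.0421,"ty":0.0,"tz":-0.0549,"turn":0},
  ],
)

```text
time_s: 21.03
eef_pos: [0.4857, 0.2795, 0.3309]
eef_rot: [0.0, 0.991, 0.133, -0.001]
wrist_force: [-15.8, -4.9, 13.6]
opening: 0.113
```

Run:
```python
from h import *
go(.4139,.2582,0.14,15.2)
v=snap('wrist','w16');w=snap('scene','s16')
c=w.cloud()
m=np.zeros((400,640),bool);m[60:260,360:560]=1
hsv=cv2.cvtColor(w.p,cv2.COLOR_RGB2HSV)
a=np.radians(15.2);e=np.array([np.cos(a),np.sin(a),0]);n=np.array([-e[1],e[0],0])
x=c@e;y=c@n;z=c[...,2]
k=m&(w.d>0)&(x>.5)&(x<.74)&(y>.0)&(y<.28)&(z>.155)&(z<.40)
X=np.c_[x[k],np.ones(k.sum())];
import itertools
s,i=np.linalg.lstsq(X,z[k],rcond=None)[0]
for _ in range(5):
    r=z[k]-X@[s,i];g=abs(r)<.01;s,i=np.linalg.lstsq(X[g],z[k][g],rcond=None)[0]
print('lid angle',np.degrees(np.arctan(-s)),g.sum(),k.sum())
```

```text
t 21.03 pos [0.4857 0.2795 0.3309] yaw 15.3 F [-15.8  -4.9  13.6] op 0.113 q6 0.04
tilt [-2.3e-03 -5.0e-04 -1.0e+00] tx -0.0744 ty 0.0016 tz 0.1911 turn 0.10 rows 4.9
lid angle 44.15203016753842 7700 8184
```

View pics/s16.png

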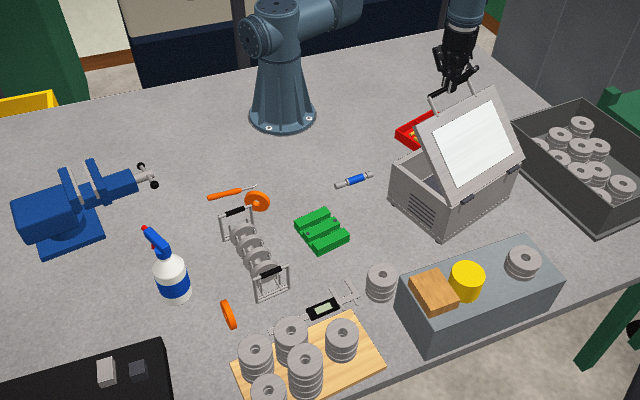

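View pics/w16.png

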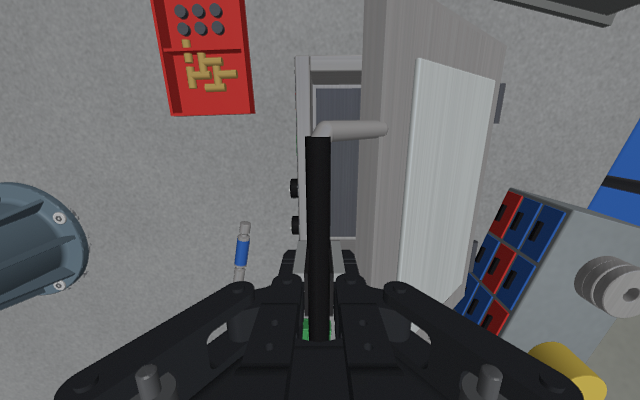

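Lid at 44°, with ~21 N of radial strain from a small arc misfit. I'll relax that slightly outward and let it settle.

move_arm(
  increments=[
    {"tx":-0.0015,"ty":0.0,"tz":-0.0015,"turn":0},
    {"tx":-0.0015,"ty":0.0,"tz":-0.0015,"turn":0},
    {"tx":-0.0015,"ty":0.0,"tz":-0.0015,"turn":0},
    {"tx":-0.0015,"ty":0.0,"tz":-0.0015,"turn":0},
    {"tx":-0.0015,"ty":0.0,"tz":-0.0015,"turn":0},
    {"tx":-0.0015,"ty":0.0,"tz":-0.0015,"turn":0},
  ],
)

```text
time_s: 21.63
eef_pos: [0.4854, 0.2794, 0.3307]
eef_rot: [-0.0, 0.991, 0.133, -0.0]
wrist_force: [-7.8, -0.9, 5.1]
opening: 0.115
```

Run:
```python
from h import *
def ang(w):
    c=w.cloud();m=np.zeros((400,640),bool);m[60:260,360:560]=1
    a=np.radians(15.2);e=np.array([np.cos(a),np.sin(a),0]);n=np.array([-e[1],e[0],0])
    x=c@e;y=c@n;z=c[...,2];k=m&(w.d>0)&(x>.5)&(x<.74)&(y>.0)&(y<.28)&(z>.155)&(z<.40)
    X=np.c_[x[k],np.ones(k.sum())];s,i=np.linalg.lstsq(X,z[k],rcond=None)[0]
    for _ in range(6):
        r=z[k]-X@[s,i];g=abs(r)<.008;s,i=np.linalg.lstsq(X[g],z[k][g],rcond=None)[0]
    return np.degrees(np.arctan(-s))
go(.4139,.2582,0.14,15.2)
w=snap('scene','s17');print(ang(w))
for i in range(4): w=snap('scene','s18')
print(ang(w)); go(.4139,.2582,0.14,15.2)
q=w.p[:,:,::-1];cv2.imwrite('pics/s18c.png',cv2.resize(q[195:310,195:355],(800,575),interpolation=cv2.INTER_CUBIC))
```

```text
t 21.63 pos [0.4854 0.2794 0.3307] yaw 15.29 F [-7.8 -0.9  5.1] op 0.115 q6 0.04
tilt [-8.e-04  3.e-04 -1.e+00] tx -0.0744 ty 0.0017 tz 0.1907 turn 0.09 rows 4.9
44.04210552213675
43.98698079807894
t 21.88 pos [0.4854 0.2794 0.3307] yaw 15.29 F [-8.4 -1.6  5.5] op 0.113 q6 0.04
tilt [-8.e-04  3.e-04 -1.e+00] tx -0.0744 ty 0.0017 tz 0.1907 turn 0.09 rows 4.9
```

View pics/s18c.png

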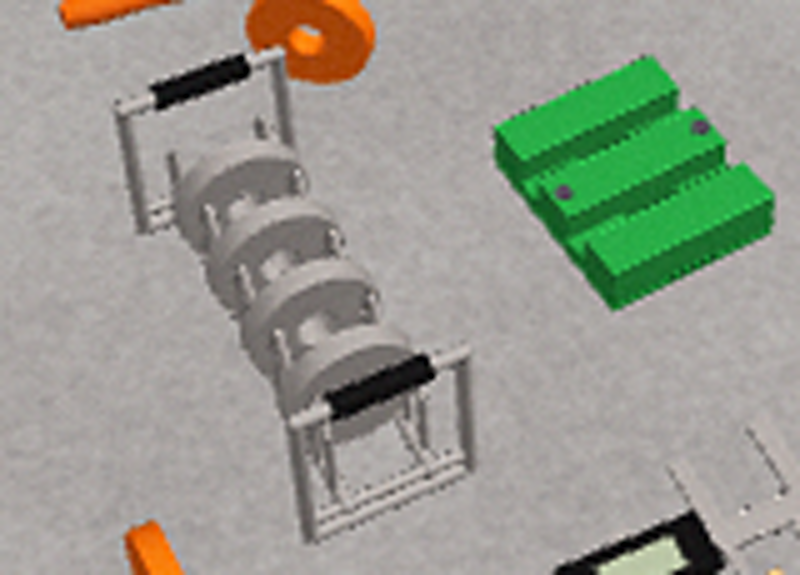

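All four rings stand in line in the rack, and the lid is steady at 44.0° in the grip.

```bash
python3 -c "
from bench import workorder
print(workorder.hand_in())"
```

```text
the job is handed in; nothing more can be done
None
```

The job is handed in at about 22 s of the 72 s allowed, with the gripper still pinching the lid handle. The hand-in gave no verdict.

- **Rings:** I moved both steel rings from the green block and lowered each until the wrist force showed it touching the rack before opening the fingers. The first stands in slot_near and the second in slot_end; I gripped the second higher so the gripper cleared the end loop. In the last picture all four rings stand in line, and neither the rack nor anything else on the bench has visibly moved.
- **Lid:** I raised it along its arc by the handle bar. In the depth image it measured 44.0° in two readings 0.25 s apart, inside the 45 ± 7° band.
- **Disagreements:** The scene and wrist cameras differed by 2–3 mm on where the block and rack stand, so I centred each ring on the slot posts as seen by the wrist camera. At 45° the arc was slightly off and strained the handle by about 21 N. Backing off 1.5 mm along each axis brought that down to about 10 N.

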